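Clamp an adapter block and hold the inspection probe at its port

TASK

Set the slant-faced adapter block down into the pocket of the clamping jig, its sloping port facing away from the lever's post, and swing the jig's lever shut over it. Then draw the inspection probe out of its holder, tip it over in the air until its nose points straight down the port's slanting axis, and finish while still holding it there: nose centred 1 to 4 cm in front of the port, still, and touching nothing but the gripper. Never let the probe touch the block, and leave the other things on the bench where they are.

Things in the scene. Friction and masses are not known exactly. Their poses are not given: they have to be found in the camera images.
- block: Loose grey plastic adapter block, 50 (x) x 26 (y) x 56 (z) mm, about 130 g, standing on its base; origin at the centre of the underside, z up. Its -x front is vertical up to z 30 mm and then slopes at 45 degrees back to the flat top, which spans x from 1 to 25 mm at z 56 mm. The two y sides are plain and parallel: grip across them (26 mm), best about 8 mm behind the origin (+x) and 42 mm up. The port sits on the sloping face.
- port: Round steel port on the block's sloping face, a collar of 18 mm outer diameter standing 6 mm off the face, part of the block. Origin at the centre of its mouth; its z axis points out of the port, i.e. along block (-0.707, 0, 0.707), 45 degrees up and to the block's front.
- jig: Fixed aluminium clamping jig. Base plate 125 x 85 x 10 mm; origin at table height under the pocket's centre, z up, +x towards the lever's post. The rectangular pocket is 54 (x) x 30 (y) mm inside, its floor at z 10 mm, its 6 mm thick walls rise to z 26 mm. The block goes in with its x axis along the jig's x axis, so that the port faces the jig's -x side, roughly towards the robot. Seated, the block's origin is at the pocket floor and its top at z 66 mm.
- seat (a point): Centre of the pocket's floor, 10 mm above the table.
- lever (a joint): Angle in rad of the jig's flat steel lever, turning level about the upright post: 0 = shut, its arm lying over the block's top towards the jig's -x, at a stop; grows as it opens, counterclockwise seen from above, so open it points to the jig's -y side or beyond; travel to 2.1. Stays where it is left; needs about 1 N at the knob. The arm is 14 mm wide and 8 mm thick, 50 mm long from the axis, underside at jig z 68 mm, 2 mm above a seated block.
- lever_pivot (a point): On the lever's turning axis, 58 mm along the jig's +x from the pocket's centre, 72 mm above the table. The post is 20 mm, the lever's hub 26 mm in diameter.
- lever_knob (a point): Centre of the top of the lever's upright black knob: a round pin 14 mm in diameter and 30 mm tall on the arm, 42 mm from the pivot's axis; this top is 106 mm above the table, the arm's top face 76 mm. Pinch or push the knob by its upper part.
- probe: Loose black hand-held fibre inspection probe, 155 mm long, about 220 g. Origin at the tip of its nose, z axis along the probe from the nose to the handle's end. From 0 to 60 mm a steel barrel 19 mm in diameter, narrowing to 12 mm at the tip; from 60 to 155 mm a square handle 32 x 32 mm with flats facing its x and y axes. Stands nose down in the holder; its centre of mass is about 100 mm from the nose; grip it across two flats about 105 to 110 mm from the nose.
- holder: Fixed upright holder: 80 x 80 x 10 mm steel foot and a tube 40 mm in outer and 25 mm in inner diameter, its rim 72 mm above the table. Origin at table height on the tube's axis. The probe's barrel is in the tube with 3 mm of play all round, its handle resting on the rim, nose 12 mm above the table: lift it straight up by more than 60 mm to clear.
- stripper: Bystander: yellow-handled stripping pliers lying flat, about 130 mm long, 12 mm high.
- driver: Bystander: screwdriver lying flat, 150 mm long.
- cleaver: Bystander: fibre cleaver, box 60 x 70 x 46 mm; origin under its centre.
- splice_tray: Bystander: shallow white tray 100 x 150 x 14 mm; origin under its centre.
- cleaner_bottle: Bystander: white bottle, 52 mm in diameter, 120 mm tall; origin under its centre.
- coupler: Bystander: flat blue coupler, 46 x 30 x 14 mm with 12 mm steel stubs at the two ends; origin under its centre.
- caps_dish: Bystander: clear dish, 70 mm in diameter, 28 mm high; origin under its centre.
Things that resemble listed ones, but are neither listed nor needed, are in the scene too. What is shaped like the block but blue is not meant. There is more than one size of the jig; the job needs the smaller.

How it is judged (in metres and radians):
On the way, in this order (a step that is already met when the one before it is completed fails the run):
1. the block sits fully down in the pocket, port to the front, lever still open (horizontal distance between block and seat below 0.0045 m and z of block in the frame of jig between 0.007 and 0.0125 m and angle between block's own z axis and vertical below 0.06 rad and angle between the x axis of block and the x axis of jig, either way round below 0.17 rad and x of port in the frame of jig below -0.008 m and value of joint lever above 0.4 rad), for 0.2 s.
2. the lever is shut over the seated block (horizontal distance between block and seat below 0.0045 m and z of block in the frame of jig between 0.007 and 0.0125 m and angle between block's own z axis and vertical below 0.06 rad and angle between the x axis of block and the x axis of jig, either way round below 0.17 rad and x of port in the frame of jig below -0.008 m and value of joint lever below 0.12 rad), for 0.2 s.
3. the probe is drawn out of its holder and carried clear of it by the gripper (z of probe in the frame of holder above 0.08 m and contact force between probe and the fingers above 1 N and contact force between probe and holder below 0.2 N), for 0.1 s.
At the end, for the whole second after the job is handed in: Block down in the pocket (4.5 mm sideways, 2.5 mm high, 0.17 rad), port to the front; lever within 0.12 rad of shut; probe gripped, still, touching neither holder, jig nor block, axis within 0.3 rad of the port's, nose 4 to 45 mm before its mouth and within 15 mm of its axis each way (all of step 2 and angle between the z axis of probe and the z axis of port, either way round below 0.3 rad and angle between probe's own z axis and vertical below 1.2 rad and x of probe in the frame of port between -0.015 and 0.015 m and y of probe in the frame of port between -0.015 and 0.015 m and z of probe in the frame of port between 0.004 and 0.045 m and contact force between probe and the fingers above 1 N and contact force between probe and holder below 0.2 N and contact force between probe and block below 0.2 N and contact force between probe and jig below 0.2 N and linear speed of probe below 0.03 m/s and angular speed of probe below 0.2 rad/s); the arm keeps its last pose, push and grip.
It fails at once if the probe presses on the block (contact force between probe and block above 1 N).
It fails at once if a bystander is moved by more than 30 mm (distance of any of stripper, driver, cleaver, splice_tray, cleaner_bottle, coupler, caps_dish from where it was at the start of the episode above 0.03 m).
It also fails if it takes over 72 s, if anything falls off the work surface, if the arm or the gripper's body presses on something with over 40 N, if the wrist force passes 120 N, or if a joint passes its speed limit or range.

ROBOT

A 7-joint arm with a two-finger parallel gripper is mounted at the origin on the work surface. World frame = base frame: x ahead of the robot, y to its left, z up, the work surface at z = 0. Lengths are in m, angles in degrees, forces in N, time in s.
With the tool pointing down it reaches from about 0.4 to 0.9 m from the base axis. Payload 5.5 kg.
Tool frame: the origin (TCP) lies on the centre line of the jaws, within the pads' length; the fingertips stand 11 mm ahead of it and the grasp point (between the pads) lies 8 mm behind it; z points along the fingers, y is the direction in which the jaws open and shut (so a half turn about z gives the same grasp; the last joint's range is limited). The gripper opens to 92 mm and grips with 3 to 60 N. Pads are 19 mm wide; open, the fingers measure 130 mm over their backs; the gripper's body (75 mm by 190 mm) begins 47 mm behind the grasp point.
Start: joints at [-54.362, 28.699, -24.465, 88.831, 12.651, 65.22, -12.049], TCP at [0.228, 0.609, 0.238] pointing down, gripper open.
Joint ranges: [-164.97, 164.97], [-17.58, 116.51], [-87.97, 89.64], [11.32, 138.91], [-80.73, 260.73], [10.89, 115.49], [-147.41, 147.41]. Speed limits (degrees/s): [147.25, 147.25, 180, 180, 180, 180, 180].

INTERFACE

Orientations are given as [roll, pitch, yaw] about the fixed x, y, z axes, in that order (R = Rz(yaw) Ry(pitch) Rx(roll)).
In Python, from rig import robot gives the robot as it stands. The module is installed in compiled form; this text tells all that it offers.
- The arm moves only by the shell command python3 -m crank 'ROWS' [FORCE]. ROWS is JSON, a list of rows, each an object of numbers: "tx", "ty", "tz": the shift along the tool's x, y, z in mm; "rx", "ry", "rz": the turn, a rotation vector about the tool's x, y, z in rad; "grip": the finger opening in mm, from 0 to 91.8. A call has 1 to 12 rows; each row is the pose to reach, as a shift and turn from the pose commanded when the call began, along the tool's axes at that moment; what a row does not reach only later rows make up. A row lasts 1/10 s, in which the tool goes at most 50 mm and 8.59 degrees, less where a joint would pass 70% of its speed; a pose out of reach is approached as far as the arm can. A call with a gripper value outside its range is refused whole. The fingers move at their own pace and stop on an object; FORCE is the grip in N (left out, the last holds). Time passes only in rows, so rows that repeat a pose let the fingers close. It gives the time, the measured TCP pose, the force and the opening at its end, in the units of the state.
- robot.sense(): the state, without advancing time (a new reading comes with each control period).
- robot.get_image(name): name is "scene" or "top" or "wrist"; returns (picture, depth): 480x640x3 uint8, red, green, blue; 480x640 float32, m along the optical axis (not along the pixel's ray), 0 where there is no reading.
- robot.get_calibration(name): a dict with "K" (3x3 intrinsics, pixels), "world_from_camera" (4x4, takes a point from camera to world coordinates); the wrist camera has in their place "T_tool_cam" (4x4, takes a point from camera to tool coordinates, whose origin is the TCP and whose axes are the flange's). Camera axes: x right, y up, looking along -z (the intrinsics and any distortion apply to the point x, -y, -z); pixel columns grow to the right and rows downward; lengths in m; the calibration is good to about 2 mm. A picture is of the moment at which its call begins: read the wrist's pose just before it. get_calibration takes no time and is no camera call.
- robot.hand_in(): hands the job in, once; it reports no verdict.
The state is a dict: "t": time; "qpos": joint angles; "qd": joint speeds; "effort": joint torques, N m; "tcp_pos": TCP position; "orientation": TCP orientation; "ft_force": force on the tool from outside, world axes, zero at the start; "ft_torque": the same for the moment, N m; "gripper_width": opening from 0.0 (shut) to 1.0 (fully open).
Only numpy, scipy, OpenCV 4.12 (cv2) and the standard library are available. Lean on these libraries where they do the work, as an engineer would, in place of code of your own. Each camera call takes 0.05 s, during which the arm holds its last target. There are 200 camera calls.

## Working session

There is one attempt and no reset: what is moved stays moved. The work goes in short steps, Python scripts to look and compute and a shell command to move; the robot and the scene stay as the last step left them, time stands still between calls to the robot, and variables do not carry over. Pictures are saved under pics/ and viewed, about 8 in all and at most 12, crops included, and the job is handed in when it is done.

```bash
mkdir -p pics; cat > h.py <<'E'
import numpy as np, cv2
from scipy.spatial.transform import Rotation as R
from rig import robot
def grab(n):
    s=robot.sense(); im,d=robot.get_image(n); c=robot.get_calibration(n)
    K=np.array(c["K"])
    if n=="wrist":
        T=np.eye(4);T[:3,:3]=R.from_euler('xyz',s["orientation"],degrees=True).as_matrix();T[:3,3]=s["tcp_pos"]
        W=T@np.array(c["T_tool_cam"])
    else: W=np.array(c["world_from_camera"])
    return im,d,K,W
def pts(d,K,W):
    v,u=np.mgrid[0:480,0:640]
    P=np.stack([(u-K[0,2])/K[0,0]*d,-(v-K[1,2])/K[1,1]*d,-d,np.ones_like(d)],-1)
    return (P@W.T)[...,:3]
def save(im,n): cv2.imwrite("pics/"+n+".png",im[...,::-1])
E
python3 - <<'E'
from h import *
for n in("top","scene"):
    im,d,K,W=grab(n); save(im,n); np.savez(n,im=im,d=d,K=K,W=W)
    print(n,K,W,(d==0).mean(), robot.get_calibration(n).keys())
print(robot.sense())
c=robot.get_calibration("wrist");print(c)
E
```

```text
top [[524.1520436    0.         318.35566951]
 [  0.         524.1520436  229.13759161]
 [  0.           0.           1.        ]] [[-0.02845618  0.98820058 -0.15049872  0.27872498]
 [-0.99959369 -0.028379    0.00266098  0.04179383]
 [-0.00164142  0.15051329  0.98860662  1.31342904]
 [ 0.          0.          0.          1.        ]] 0.0040071614583333335 dict_keys(['K', 'world_from_camera'])
scene [[455.86596162   0.         321.24957675]
 [  0.         455.86596162 240.29669433]
 [  0.           0.           1.        ]] [[ 0.64904476 -0.54861194  0.52703495  0.9458501 ]
 [ 0.76074865  0.46946398 -0.44817972 -0.38157066]
 [-0.00154717  0.69182983  0.72205893  0.78628066]
 [ 0.          0.          0.          1.        ]] 0.0037955729166666667 dict_keys(['K', 'world_from_camera'])
{'t': 0.1, 'qpos': array([-54.36059726,  28.7488164 , -24.45551987,  88.88446356,
        12.65118653,  65.21933529, -12.04870746]), 'qd': array([-0.0409979 , -0.01201807,  0.05095084, -0.12543225,  0.01054934,
       -0.01181472, -0.11172509]), 'effort': array([-1.17103028e-02, -5.67870605e+01, -5.838708
[... 190 characters left out ...]
5e-03,  1.59445206e+02]), 'ft_force': array([-0.31735157, -0.4547435 , -0.1395716 ]), 'ft_torque': array([ 0.01837805, -0.03925674,  0.02118439]), 'gripper_width': 0.9987794560892332}
{'K': array([[385.60932086,   0.        , 322.71753982],
       [  0.        , 385.60932086, 239.91044014],
       [  0.        ,   0.        ,   1.        ]]), 'T_tool_cam': array([[-3.72167468e-04,  9.68492552e-01,  2.49042242e-01,
         6.70291354e-02],
       [ 9.99999593e-01,  5.65242758e-04, -7.03760467e-04,
         3.95029223e-04],
       [-8.22356095e-04,  2.49041879e-01, -9.68492368e-01,
        -1.46411988e-01],
       [ 0.00000000e+00,  0.00000000e+00,  0.00000000e+00,
         1.00000000e+00]])}
```

View pics/top.png

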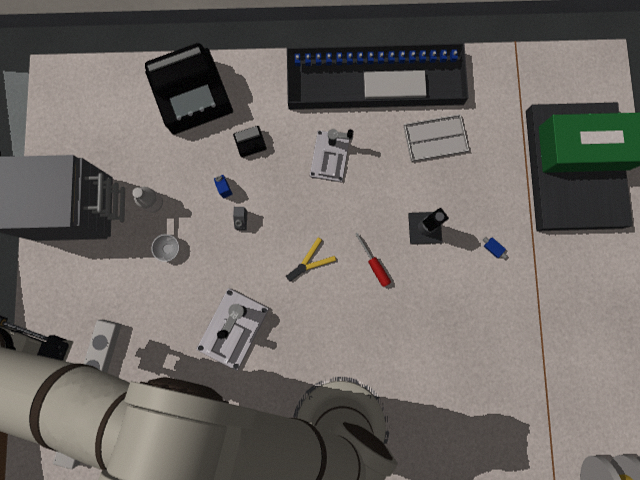

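View pics/scene.png

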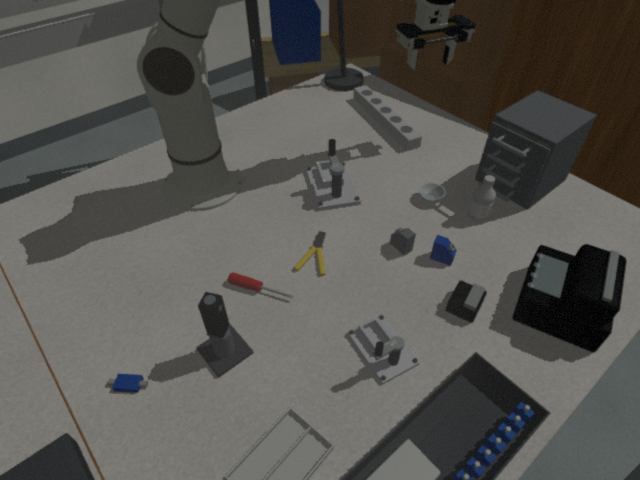

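Top view: the grey block is at (239,218), the blue look-alike at (222,186), the small jig at (330,155) and the larger one at (233,328), and the probe in its holder at (432,222). Scene view agrees.

```bash
python3 - <<'E'
from h import *
a=np.load("top.npz");im,d,K,W=[a[k] for k in("im","d","K","W")]
P=pts(d,K,W)
for n,(u,v) in dict(table=(270,250),block=(239,211),block2=(240,224),jigplate=(318,175),knob=(350,131),hub=(334,135),probe=(435,215),holderfoot=(415,236),bigplate=(210,345)).items(): print(n,P[v,u].round(4))
def box(n,u0,u1,v0,v1,lo,hi):
    Q=P[v0:v1,u0:u1].reshape(-1,3);m=(Q[:,2]>lo)&(Q[:,2]<hi);Q=Q[m]
    r=cv2.minAreaRect((Q[:,:2]*1000).astype(np.float32));print(n,m.sum(),r,Q.mean(0))
box("block",225,250,203,235,.045,.07)
box("jig",300,360,120,190,.006,.014)
box("jigwall",300,360,120,190,.02,.032)
box("knob",300,365,120,190,.09,.12)
box("arm",300,365,120,190,.06,.085)
box("probe",405,460,200,250,.15,.19)
box("foot",400,450,205,250,.006,.015)
box("bigplate",190,280,285,370,.006,.014)
c=lambda a,b,e,f:cv2.resize(im[e:f,a:b],None,fx=6,fy=6,interpolation=cv2.INTER_CUBIC)
o=np.hstack([c(300,362,118,188),c(222,256,165,235)]);save(o,"crop1");print(o.shape)
E
```

```text
table [ 0.4297  0.1621 -0.0056]
block [0.5204 0.2306 0.0564]
block2 [0.491  0.2309 0.0397]
jigplate [0.6172 0.0352 0.0094]
knob [ 0.6981 -0.044   0.1067]
hub [ 0.7    -0.0066  0.075 ]
probe [ 0.477  -0.2204  0.1703]
holderfoot [ 0.4533 -0.2044  0.0062]
bigplate [0.201  0.3052 0.0339]
block 179 ((510.5967712402344, 232.68238830566406), (26.297433853149414, 42.80268478393555), 86.44998168945312) [0.51215627 0.23210513 0.0535273 ]
jig 1052 ((672.2431640625, 3.679443359375), (151.44415283203125, 186.05355834960938), 87.68494415283203) [0.66400158 0.00582236 0.00979429]
jigwall 203 ((654.6179809570312, 6.493247985839844), (41.813751220703125, 87.01042938232422), 78.50119018554688) [0.64825607 0.00826861 0.0256711 ]
knob 37 ((695.803955078125, -44.08247375488281), (13.354564666748047, 12.246726036071777), 14.904352188110352) [ 0.69470395 -0.04418188  0.10200673]
arm 170 ((698.74462890625, -21.390987396240234), (61.20107650756836, 25.369125366210938), 77.00223541259766) [ 0.69935204 -0.01528921  0.07560467]
probe 229 ((474.0517272949219, -229.77203369140625), (32.79674530029297, 34.03314208984375), 33.67055892944336) [ 0.47256859 -0.2283624   0.16599024]
foot 599 ((476.0969543457031, -237.559814453125), (104.31980895996094, 102.7262191772461), 6.960511207580566) [ 0.46798987 -0.22290901  0.01001547]
bigplate 1507 ((241.40261840820312, 249.0322265625), (200.71673583984375, 216.57388305664062), 2.7312302589416504) [0.23955191 0.2508619  0.01153763]
(420, 576, 3)
```

View pics/crop1.png

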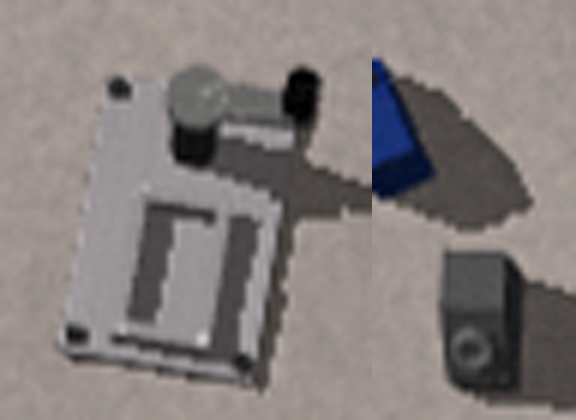

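```bash
cat >> h.py <<'E'
def go(p,zaxis=None,yaw=None,Rt=None):
    "print shift/turn from present pose to target"
    s=robot.sense();R0=R.from_euler('xyz',s["orientation"],degrees=True)
    sh=R0.inv().apply(np.array(p)-s["tcp_pos"])*1000
    if Rt is None: Rt=R.from_euler('xyz',[180,0,yaw],degrees=True)
    print("shift",sh.round(1),"turn",(R0.inv()*Rt).as_rotvec().round(3),"t",round(s["t"],2))
E
python3 -c "
from h import *
go([.51,.232,.25],yaw=176.5)"
python3 -m crank '[{"tx":-34,"ty":-21,"tz":-4,"rz":-0.03},{"tx":-68,"ty":-42,"tz":-8,"rz":-0.06},{"tx":-102,"ty":-63,"tz":-10,"rz":-0.1},{"tx":-136,"ty":-84,"tz":-12,"rz":-0.13},{"tx":-170,"ty":-105,"tz":-14,"rz":-0.16},{"tx":-204,"ty":-126,"tz":-14,"rz":-0.19},{"tx":-238,"ty":-147,"tz":-14,"rz":-0.22},{"tx":-272,"ty":-168,"tz":-14,"rz":-0.25},{"tx":-306,"ty":-190,"tz":-14,"rz":-0.28},{"tx":-340,"ty":-212,"tz":-14,"rz":-0.297},{"tx":-374,"ty":-234,"tz":-14,"rz":-0.297},{"tx":-396,"ty":-251,"tz":-14,"rz":-0.297}]'
python3 - <<'E'
from h import *
s=robot.sense();print(s["tcp_pos"],s["orientation"],s["qpos"].round(1))
im,d,K,W=grab("wrist");save(im,"w1");np.savez("w1",im=im,d=d,K=K,W=W)
P=pts(d,K,W);m=(P[...,2]>.05)&(P[...,2]<.065)&(abs(P[...,0]-.515)<.06)&(abs(P[...,1]-.232)<.06)
sat=im.max(2).astype(int)-im.min(2)<30
Q=P[m&sat];print(len(Q),Q.mean(0),cv2.minAreaRect((Q[:,:2]*1000).astype(np.float32)))
E
```

```text
shift [-396.  -253.1  -12.8] turn [-0.002 -0.    -0.298] t 0.1
[0.22807738 0.60802945 0.2367872 ] [-1.79900865e+02 -4.16707195e-03  1.59445206e+02] [-54.4  28.7 -24.5  88.9  12.7  65.2 -12. ]
0 [nan nan nan] ((0.0, 0.0), (0.0, 0.0), 0.0)validation failed for argument at $[0]...
<stdin>:6: RuntimeWarning: Mean of empty slice.
  ret = um.true_divide(
```

View pics/w1.png

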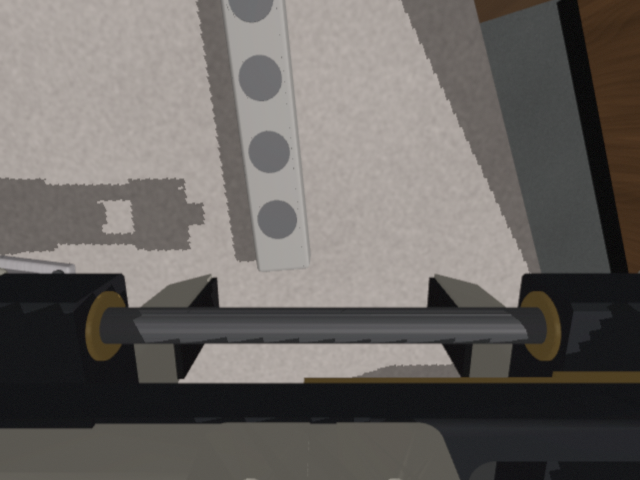

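The call was refused: every row needs all its fields. The picture only shows the start view, with the gripper along the lower edge, so the camera sees the tool's +x side. I'll stop farther out in x to view the block.

```bash

python3 -m crank '[{"tx":-40,"ty":-21,"tz":-4,"rx":0,"ry":0,"rz":-0.03,"grip":91.8},{"tx":-80,"ty":-42,"tz":-8,"rx":0,"ry":0,"rz":-0.06,"grip":91.8},{"tx":-120,"ty":-63,"tz":-10,"rx":0,"ry":0,"rz":-0.1,"grip":91.8},{"tx":-160,"ty":-84,"tz":-12,"rx":0,"ry":0,"rz":-0.13,"grip":80},{"tx":-200,"ty":-105,"tz":-14,"rx":0,"ry":0,"rz":-0.16,"grip":70},{"tx":-240,"ty":-126,"tz":-14,"rx":0,"ry":0,"rz":-0.19,"grip":60},{"tx":-280,"ty":-147,"tz":-14,"rx":0,"ry":0,"rz":-0.22,"grip":60},{"tx":-320,"ty":-168,"tz":-14,"rx":0,"ry":0,"rz":-0.25,"grip":60},{"tx":-360,"ty":-190,"tz":-14,"rx":0,"ry":0,"rz":-0.28,"grip":60},{"tx":-400,"ty":-212,"tz":-14,"rx":0,"ry":0,"rz":-0.297,"grip":60},{"tx":-440,"ty":-236,"tz":-14,"rx":0,"ry":0,"rz":-0.297,"grip":60},{"tx":-440,"ty":-236,"tz":-14,"rx":0,"ry":0,"rz":-0.297,"grip":60}]'
cat > look.py <<'E'
from h import *
import sys
s=robot.sense();print(s["t"],s["tcp_pos"],s["orientation"],s["qpos"].round(1))
n=sys.argv[1];im,d,K,W=grab("wrist");save(im,n);np.savez(n,im=im,d=d,K=K,W=W)
E
python3 look.py w2
python3 - <<'E'
from h import *
a=np.load("w2.npz");im,d,K,W=[a[k] for k in("im","d","K","W")]
P=pts(d,K,W);m=(P[...,2]>.05)&(P[...,2]<.065)&(abs(P[...,0]-.515)<.06)&(abs(P[...,1]-.232)<.06)
sat=im.max(2).astype(int)-im.min(2)<30
Q=P[m&sat];print(len(Q),Q.mean(0),cv2.minAreaRect((Q[:,:2]*1000).astype(np.float32)))
E
```

```text
t: 1.35
tcp_pos: [0.5623, 0.2241, 0.2509]
orientation: [-179.7, 0.1, 175.8]
ft_force: [-0.1, -0.3, -0.9]
gripper_width: 0.652
1.35 [0.56226393 0.22408828 0.25090747] [-1.79733821e+02  1.10981372e-01  1.75772623e+02] [-10.1  22.6 -18.6  94.9   8.2  63.8  54.7]
1066 [0.5161371  0.23445618 0.05457649] ((535.6123046875, 244.25238037109375), (87.99683380126953, 36.88955307006836), 28.421607971191406)
```

View pics/w2.png

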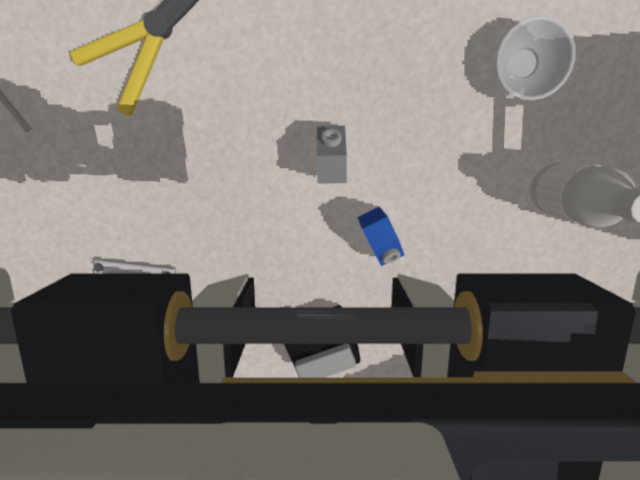

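The block stands at cols 317–347, rows 125–183, with its port at (331,136) pointing to -x and its sides nearly parallel to the tool. The blue one is apart, at (381,236).

```bash
python3 - <<'E'
from h import *
a=np.load("w2.npz");im,d,K,W=[a[k] for k in("im","d","K","W")]
P=pts(d,K,W);w=np.zeros((480,640),bool);w[110:195,305:357]=1
print("table z",np.median(P[60:110,240:300,2]))
g=im.mean(2)
for n,lo,hi in(("top",.052,.062),("slope",.034,.05),("all",.02,.065)):
    m=w&(P[...,2]>lo)&(P[...,2]<hi);Q=P[m];v,u=np.nonzero(m)
    print(n,m.sum(),Q.mean(0).round(4),np.median(Q[:,2]),cv2.minAreaRect((Q[:,:2]*1000).astype(np.float32)),u.min(),u.max(),v.min(),v.max())
E
```

```text
table z -0.0007010874810089995
top 934 [0.5182 0.2343 0.0551] 0.05520645524760942 ((513.6964721679688, 234.5273895263672), (25.535045623779297, 37.2119255065918), 88.0229721069336) 316 345 139 183
slope 497 [0.4947 0.2354 0.0442] 0.04465730636765147 ((495.3607482910156, 235.81716918945312), (25.91876792907715, 19.600011825561523), 86.83718872070312) 316 345 128 151
all 1698 [0.5073 0.2349 0.0497] 0.05363502716490348 ((507.4811706542969, 235.0748748779297), (25.957504272460938, 50.09241485595703), 86.58936309814453) 316 345 125 183
```

```bash
python3 -c "
from h import *
go([.5135,.2347,.035],yaw=176.6)"
```

```text
shift [ 46.6   3.7 216. ] turn [-0.002  0.    -0.011] t 1.4
```

```bash

python3 -m crank '[{"tx":24,"ty":2,"tz":30,"rx":0,"ry":0,"rz":-0.011,"grip":60},{"tx":46.6,"ty":3.7,"tz":60,"rx":0,"ry":0,"rz":-0.011,"grip":60},{"tx":46.6,"ty":3.7,"tz":100,"rx":0,"ry":0,"rz":-0.011,"grip":60},{"tx":46.6,"ty":3.7,"tz":140,"rx":0,"ry":0,"rz":-0.011,"grip":60},{"tx":46.6,"ty":3.7,"tz":175,"rx":0,"ry":0,"rz":-0.011,"grip":60},{"tx":46.6,"ty":3.7,"tz":200,"rx":0,"ry":0,"rz":-0.011,"grip":60},{"tx":46.6,"ty":3.7,"tz":216,"rx":0,"ry":0,"rz":-0.011,"grip":60},{"tx":46.6,"ty":3.7,"tz":216,"rx":0,"ry":0,"rz":-0.011,"grip":60}]' 25
python3 -m crank '[{"tx":0,"ty":0,"tz":0,"rx":0,"ry":0,"rz":0,"grip":10},{"tx":0,"ty":0,"tz":0,"rx":0,"ry":0,"rz":0,"grip":10},{"tx":0,"ty":0,"tz":0,"rx":0,"ry":0,"rz":0,"grip":10},{"tx":0,"ty":0,"tz":0,"rx":0,"ry":0,"rz":0,"grip":10},{"tx":0,"ty":0,"tz":0,"rx":0,"ry":0,"rz":0,"grip":10},{"tx":0,"ty":0,"tz":0,"rx":0,"ry":0,"rz":0,"grip":10},{"tx":0,"ty":0,"tz":0,"rx":0,"ry":0,"rz":0,"grip":10}]' 25
python3 -c "
from h import *
go([.60,.03,.25],yaw=167)"
```

```text
t: 2.2
tcp_pos: [0.5088, 0.2399, 0.0336]
orientation: [-179.9, -0.2, 177.2]
ft_force: [-0.2, 0.1, 0.1]
gripper_width: 0.655
t: 2.9
tcp_pos: [0.5117, 0.2392, 0.0365]
orientation: [-180.0, 0.1, 177.1]
ft_force: [-1.5, -1.9, 6.3]
gripper_width: 0.285
shift [ -99.2 -204.5 -213.3] turn [-0.     0.001  0.175] t 2.9
```

```bash

python3 -m crank '[{"tx":0,"ty":0,"tz":-20,"rx":0,"ry":0,"rz":0,"grip":10},{"tx":0,"ty":0,"tz":-60,"rx":0,"ry":0,"rz":0,"grip":10},{"tx":0,"ty":0,"tz":-105,"rx":0,"ry":0,"rz":0,"grip":10},{"tx":-20,"ty":-20,"tz":-150,"rx":0,"ry":0,"rz":0.02,"grip":10},{"tx":-50,"ty":-50,"tz":-190,"rx":0,"ry":0,"rz":0.05,"grip":10},{"tx":-75,"ty":-85,"tz":-220,"rx":0,"ry":0,"rz":0.08,"grip":10},{"tx":-100,"ty":-120,"tz":-235,"rx":0,"ry":0,"rz":0.11,"grip":10},{"tx":-130,"ty":-155,"tz":-243,"rx":0,"ry":0,"rz":0.15,"grip":10},{"tx":-160,"ty":-190,"tz":-243,"rx":0,"ry":0,"rz":0.15,"grip":10},{"tx":-190,"ty":-220,"tz":-243,"rx":0,"ry":0,"rz":0.15,"grip":10},{"tx":-190,"ty":-220,"tz":-243,"rx":0,"ry":0,"rz":0.15,"grip":10},{"tx":-190,"ty":-220,"tz":-243,"rx":0,"ry":0,"rz":0.15,"grip":10}]'
python3 look.py w3
```

```text
t: 4.1
tcp_pos: [0.6895, 0.009, 0.2773]
orientation: [180.0, -0.1, 168.3]
ft_force: [0.3, 0.1, -1.2]
gripper_width: 0.281
4.1 [0.68950775 0.00900206 0.27725861] [ 1.79996966e+02 -1.19085833e-01  1.68337692e+02] [  5.6  29.8 -12.8  80.1   6.6  71.   70.6]
```

View pics/w3.png

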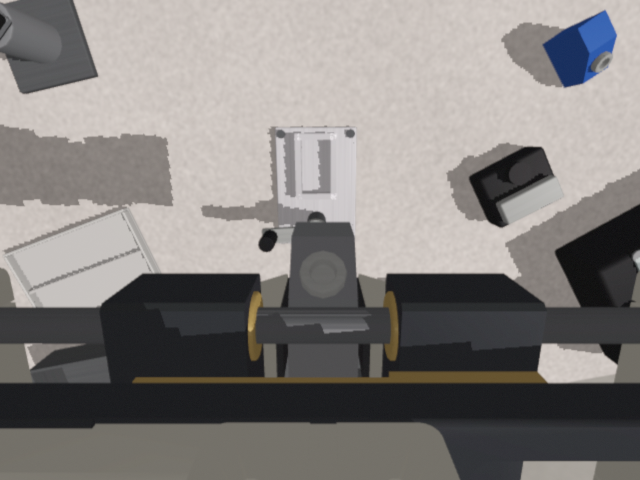

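The pocket (cols ~296–337, rows 130–195) is in clear view and square to the tool. The held block's front edge is at row 224 with the port at (323,272). Next I measure both.

```bash
python3 - <<'E'
from h import *
a=np.load("w3.npz");im,d,K,W=[a[k] for k in("im","d","K","W")]
s=robot.sense();T=R.from_euler('xyz',s["orientation"],degrees=True).as_matrix()
P=pts(d,K,W);t=(P-s["tcp_pos"])@T   # tool coords
w=np.zeros((480,640),bool);w[115:232,260:365]=1
print("table",np.median(P[60:110,300:420,2]))
def rep(n,m,Q):
    Q=Q[m];print(n,m.sum(),Q.mean(0).round(4),np.median(Q[:,2]).round(4),[np.round(x,1) for x in cv2.minAreaRect((Q[:,:2]*1000).astype(np.float32))])
rep("wall",w&(P[...,2]>.021)&(P[...,2]<.031),P)
rep("plate",w&(P[...,2]>.0055)&(P[...,2]<.0135),P)
w2=np.zeros((480,640),bool);w2[215:375,270:370]=1
b=w2&(abs(t[...,1])<.02)&(t[...,2]<.03)&(t[...,2]>-.025)
rep("block tool",b,t)
bb=b&(t[...,2]>-.005)&(t[...,0]>.015)
rep("block front",bb,t)
Q=t[b]
for x in np.arange(-.01,.04,.004):
    q=Q[abs(Q[:,0]-x)<.002]
    if len(q):print(round(x,3),q[:,1].min().round(4),q[:,1].max().round(4),np.median(q[:,2]).round(4))
# pocket floor/walls edge profile in jig-aligned coordinates
m=w&(P[...,2]>.021)&(P[...,2]<.031);th=np.radians(-11.6);
c=np.array([.645,.0085]);L=(P[...,:2]-c)@np.array([[np.cos(th),-np.sin(th)],[np.sin(th),np.cos(th)]])
q=L[m];print("wall jig x",np.percentile(q[:,0],[0,1,50,99,100]).round(4),"y",np.percentile(q[:,1],[0,1,50,99,100]).round(4))
E
```

```text
table -0.0006327879553756077
wall 1181 [0.6469 0.0104 0.0253] 0.0253 [array([657.8,   8.2]), array([41.2, 88.3]), np.float64(78.7)]
plate 6255 [0.6565 0.0089 0.0093] 0.0093 [array([662.2,   7.7]), array([ 85.1, 111.4]), np.float64(78.7)]
block tool 8543 [ 0.0097 -0.0016 -0.0073] -0.0099 [array([ 4.5, -1. ]), array([48.4, 38.2]), np.float64(0.8)]
block front 2555 [ 0.0245 -0.0015  0.0061] 0.0044 [array([21.9, -1.5]), array([26.2, 13.6]), np.float64(89.8)]
-0.01 -0.0146 0.0115 -0.0185
-0.006 -0.0146 0.0116 -0.0186
-0.002 -0.0145 0.0114 -0.0235
0.006 -0.0145 0.0115 -0.0133
0.01 -0.02 0.0182 -0.0109
0.014 -0.0145 0.0116 -0.0091
0.018 -0.0146 0.0114 -0.0053
0.022 -0.0145 0.0116 -0.0005
0.026 -0.0144 0.0115 0.0049
0.03 -0.0145 0.0115 0.0167
wall jig x [-0.0315 -0.0314  0.0009  0.0507  0.0567] y [-0.0185 -0.0182  0.0017  0.0229  0.023 ]
```

```bash
python3 -c "
from h import *
go([.6509,.0111,.0725],yaw=168.7)"
```

```text
shift [ 36.9  -7.8 205.2] turn [ 0.001 -0.002 -0.003] t 4.15
```

```bash
python3 - <<'E'
from h import *
a=np.load("w3.npz");im,d,K,W=[a[k] for k in("im","d","K","W")]
C=np.array(robot.get_calibration("wrist")["T_tool_cam"]);T=W@np.linalg.inv(C)
s=robot.sense();print(T[:3,3],s["tcp_pos"],s["orientation"],s["qd"].round(2))
t=pts(d,K,C)
b=np.zeros((480,640),bool);b[215:375,270:370]=1
b&=(t[...,2]<.03)&(t[...,2]>-.025)
for x in np.arange(-.002,.04,.002):
    q=t[b&(abs(t[...,0]-x)<.001)]
    if len(q):print(round(x,3),q[:,1].min().round(4),q[:,1].max().round(4),np.median(q[:,2]).round(4))
E
```

```text
[0.68950775 0.00900206 0.27725861] [0.68903442 0.01109309 0.27759995] [ 1.79946733e+02 -1.23852308e-01  1.68500834e+02] [-1.34 -1.04 -1.4   0.69 -0.04 -0.1   0.06]
-0.002 -0.0125 0.0133 -0.0238
0.008 -0.0126 0.0135 -0.0136
0.01 -0.021 0.0191 -0.0119
0.012 -0.0216 0.0201 -0.0096
0.014 -0.0126 0.0133 -0.0097
0.016 -0.0125 0.0135 -0.0083
0.018 -0.0127 0.0132 -0.006
0.02 -0.0124 0.0133 -0.0047
0.022 -0.0125 0.0135 -0.0041
0.024 -0.0126 0.0134 0.0012
0.026 -0.0124 0.0132 0.0038
0.028 -0.0126 0.0134 0.0061
0.03 -0.0126 0.0134 0.017
```

```bash
python3 -c "
from h import *
go([.6510,.0091,.0725],yaw=168.7)"
python3 -m crank '[{"tx":20,"ty":-4,"tz":20,"rx":0,"ry":0.002,"rz":-0.003,"grip":10},{"tx":37,"ty":-10,"tz":50,"rx":0,"ry":0.002,"rz":-0.003,"grip":10},{"tx":37,"ty":-10,"tz":90,"rx":0,"ry":0.002,"rz":-0.003,"grip":10},{"tx":37,"ty":-10,"tz":130,"rx":0,"ry":0.002,"rz":-0.003,"grip":10},{"tx":37,"ty":-10,"tz":165,"rx":0,"ry":0.002,"rz":-0.003,"grip":10},{"tx":37,"ty":-10,"tz":190,"rx":0,"ry":0.002,"rz":-0.003,"grip":10},{"tx":37,"ty":-10,"tz":205,"rx":0,"ry":0.002,"rz":-0.003,"grip":10},{"tx":37,"ty":-10,"tz":205,"rx":0,"ry":0.002,"rz":-0.003,"grip":10},{"tx":37,"ty":-10,"tz":205,"rx":0,"ry":0.002,"rz":-0.003,"grip":10},{"tx":37,"ty":-10,"tz":205,"rx":0,"ry":0.002,"rz":-0.003,"grip":10},{"tx":37,"ty":-10,"tz":205,"rx":0,"ry":0.002,"rz":-0.003,"grip":10}]'
python3 look.py w4
python3 - <<'E'
from h import *
a=np.load("w4.npz");im,d,K,W=[a[k] for k in("im","d","K","W")]
save(cv2.resize(im[60:380,180:460],None,fx=1.8,fy=1.8,interpolation=cv2.INTER_CUBIC),"w4c")
C=np.array(robot.get_calibration("wrist")["T_tool_cam"]);t=pts(d,K,C);P=pts(d,K,W)
w=np.zeros((480,640),bool);w[60:290,200:440]=1
m=w&(P[...,2]>.021)&(P[...,2]<.031)&(t[...,0]<.06)&(abs(t[...,1])<.04);q=t[m]
for x in np.arange(.016,.05,.003):
    k=q[abs(q[:,0]-x)<.0015]
    if len(k):print("wall",round(x,3),len(k),k[:,1].min().round(4),k[:,1].max().round(4))
m=w&(P[...,2]>.04)&(P[...,2]<.064)&(t[...,0]<.04)&(abs(t[...,1])<.03);q=t[m]
for x in np.arange(.015,.045,.003):
    k=q[abs(q[:,0]-x)<.0015]
    if len(k):print("blk",round(x,3),len(k),k[:,1].min().round(4),k[:,1].max().round(4),np.median(k[:,2]).round(4))
E
```

```text
shift [ 36.4  -9.7 205.2] turn [ 0.001 -0.002 -0.003] t 4.15
t: 5.25
tcp_pos: [0.6527, 0.0081, 0.0756]
orientation: [180.0, 0.1, 168.7]
ft_force: [-0.4, 0.2, -1.5]
gripper_width: 0.275
5.25 [0.65272813 0.00809108 0.07562619] [1.79958230e+02 6.10087034e-02 1.68668656e+02] [  5.2  37.9 -11.5  95.2   9.5  47.8  68.3]
wall 0.016 89 -0.0194 0.0223
wall 0.019 93 -0.0193 0.0223
wall 0.022 117 -0.0196 0.0223
wall 0.025 124 -0.0196 0.0222
wall 0.028 137 -0.0195 0.022
wall 0.031 141 -0.0195 0.022
wall 0.034 406 -0.0195 0.0223
wall 0.037 465 -0.0194 0.0223
wall 0.04 203 -0.0192 0.0223
blk 0.03 678 -0.0126 0.0134 0.0221
```

View pics/w4c.png

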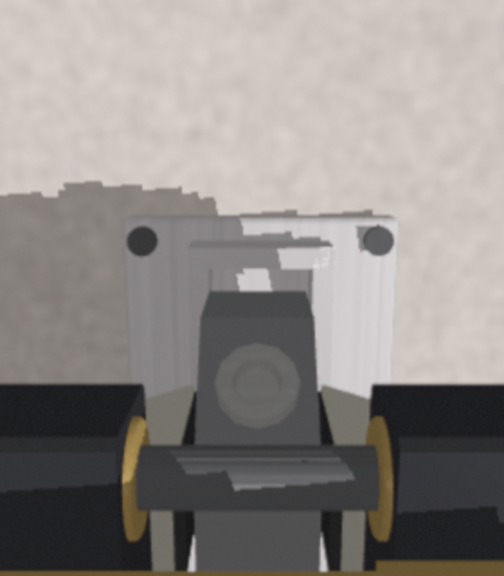

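The held block hangs over the pocket, about 1 mm off in y and 2 mm short in x. I correct that and lower it.

```bash

python3 -m crank '[{"tx":1.8,"ty":1,"tz":0,"rx":0,"ry":0,"rz":0,"grip":10},{"tx":1.8,"ty":1,"tz":2,"rx":0,"ry":0,"rz":0,"grip":10},{"tx":1.8,"ty":1,"tz":6,"rx":0,"ry":0,"rz":0,"grip":10},{"tx":1.8,"ty":1,"tz":10,"rx":0,"ry":0,"rz":0,"grip":10},{"tx":1.8,"ty":1,"tz":14,"rx":0,"ry":0,"rz":0,"grip":10},{"tx":1.8,"ty":1,"tz":18,"rx":0,"ry":0,"rz":0,"grip":10},{"tx":1.8,"ty":1,"tz":18,"rx":0,"ry":0,"rz":0,"grip":10},{"tx":1.8,"ty":1,"tz":18,"rx":0,"ry":0,"rz":0,"grip":10}]'
python3 -m crank '[{"tx":0,"ty":0,"tz":3,"rx":0,"ry":0,"rz":0,"grip":10},{"tx":0,"ty":0,"tz":6,"rx":0,"ry":0,"rz":0,"grip":10},{"tx":0,"ty":0,"tz":8,"rx":0,"ry":0,"rz":0,"grip":10},{"tx":0,"ty":0,"tz":8,"rx":0,"ry":0,"rz":0,"grip":10},{"tx":0,"ty":0,"tz":8,"rx":0,"ry":0,"rz":0,"grip":10}]'
```

```text
t: 6.1
tcp_pos: [0.6496, 0.0093, 0.0554]
orientation: [-180.0, -0.1, 168.7]
ft_force: [0.2, 0.4, -1.7]
gripper_width: 0.282
t: 6.6
tcp_pos: [0.6497, 0.0093, 0.0476]
orientation: [180.0, -0.1, 168.7]
ft_force: [0.6, -0.6, -1.9]
gripper_width: 0.279
```

```bash

python3 -m crank '[{"tx":0,"ty":0,"tz":1,"rx":0,"ry":0,"rz":0,"grip":10},{"tx":0,"ty":0,"tz":2,"rx":0,"ry":0,"rz":0,"grip":10},{"tx":0,"ty":0,"tz":2,"rx":0,"ry":0,"rz":0,"grip":10}]'
python3 -m crank '[{"tx":0,"ty":0,"tz":2,"rx":0,"ry":0,"rz":0,"grip":50},{"tx":0,"ty":0,"tz":2,"rx":0,"ry":0,"rz":0,"grip":50},{"tx":0,"ty":0,"tz":2,"rx":0,"ry":0,"rz":0,"grip":50},{"tx":0,"ty":0,"tz":2,"rx":0,"ry":0,"rz":0,"grip":50},{"tx":0,"ty":0,"tz":-20,"rx":0,"ry":0,"rz":0,"grip":50},{"tx":0,"ty":0,"tz":-60,"rx":0,"ry":0,"rz":0,"grip":50},{"tx":0,"ty":0,"tz":-105,"rx":0,"ry":0,"rz":0,"grip":50},{"tx":-20,"ty":0,"tz":-150,"rx":0,"ry":0,"rz":0,"grip":50},{"tx":-45,"ty":0,"tz":-190,"rx":0,"ry":0,"rz":0,"grip":50},{"tx":-60,"ty":0,"tz":-200,"rx":0,"ry":0,"rz":0,"grip":50},{"tx":-60,"ty":0,"tz":-200,"rx":0,"ry":0,"rz":0,"grip":50},{"tx":-60,"ty":0,"tz":-200,"rx":0,"ry":0,"rz":0,"grip":50}]'
python3 -m crank '[{"tx":0,"ty":0,"tz":0,"rx":0,"ry":0,"rz":0,"grip":50},{"tx":0,"ty":0,"tz":0,"rx":0,"ry":0,"rz":0,"grip":50},{"tx":0,"ty":0,"tz":0,"rx":0,"ry":0,"rz":0,"grip":50}]'
python3 look.py w5
python3 - <<'E'
from h import *
a=np.load("w5.npz");im,d,K,W=[a[k] for k in("im","d","K","W")]
save(cv2.resize(im[100:340,180:460],None,fx=2,fy=2,interpolation=cv2.INTER_CUBIC),"w5c")
P=pts(d,K,W);th=np.radians(-11.3);c=np.array([.6469,.0104])
L=(P[...,:2]-c)@np.array([[np.cos(th),-np.sin(th)],[np.sin(th),np.cos(th)]]);z=P[...,2]
for n,lo,hi,mx in(("wall",.021,.031,.034),("slope",.042,.058,.034),("top",.060,.069,.034),("knob",.085,.11,.09),("armhub",.071,.08,.09)):
    m=(z>lo)&(z<hi)&(abs(L[...,0]-.01)<mx+.02)&(abs(L[...,1])<mx+.03)
    if n!="knob" and n!="armhub": m&=(L[...,0]<.034)&(abs(L[...,1])<.03)
    q=L[m];v,u=np.nonzero(m)
    if len(q):print(n,len(q),q.min(0).round(4),q.max(0).round(4),np.median(z[m]).round(4),u.mean(),v.mean(),[np.round(x,1) for x in cv2.minAreaRect((q*1000).astype(np.float32))])
E
```

```text
t: 6.9
tcp_pos: [0.65, 0.0093, 0.0465]
orientation: [-180.0, -0.1, 168.7]
ft_force: [-2.2, -0.1, 5.2]
gripper_width: 0.282
t: 8.1
tcp_pos: [0.708, -0.0025, 0.2443]
orientation: [-180.0, -0.2, 168.7]
ft_force: [-0.7, 1.1, -1.3]
gripper_width: 0.54
t: 8.4
tcp_pos: [0.708, -0.0024, 0.2445]
orientation: [-180.0, -0.2, 168.7]
ft_force: [0.3, -0.9, -0.2]
gripper_width: 0.547
8.4 [ 0.70804824 -0.0023519   0.24448334] [-179.97910579   -0.22938636  168.69335202] [  6.1  33.2 -12.5  79.    7.2  68.9  71.7]
wall 1387 [-0.0332 -0.0207] [0.0325 0.0215] 0.0253 323.1492429704398 144.29199711607788 [array([-0.4,  0.4]), array([42.1, 65.7]), np.float64(89.9)]
slope 431 [-0.0243 -0.013 ] [-0.0066  0.013 ] 0.0526 322.50812064965197 127.09976798143852 [array([-15.5,  -0. ]), array([26. , 17.7]), np.float64(89.9)]
top 1230 [-0.0146 -0.013 ] [0.0235 0.013 ] 0.0651 322.4747967479675 156.74715447154472 [array([4.4, 0. ]), array([26. , 38.1]), np.float64(89.9)]
knob 340 [ 0.053  -0.0484] [ 0.0664 -0.0345] 0.1049 269.45882352941175 226.7 [array([ 59.8, -41.5]), array([13.3, 13.7]), np.float64(48.1)]
armhub 1308 [ 0.0448 -0.0498] [0.0707 0.0129] 0.0753 309.92125382263 218.69189602446482 [array([ 61. , -17.5]), array([25.6, 62. ]), np.float64(10.2)]
```

View pics/w5c.png

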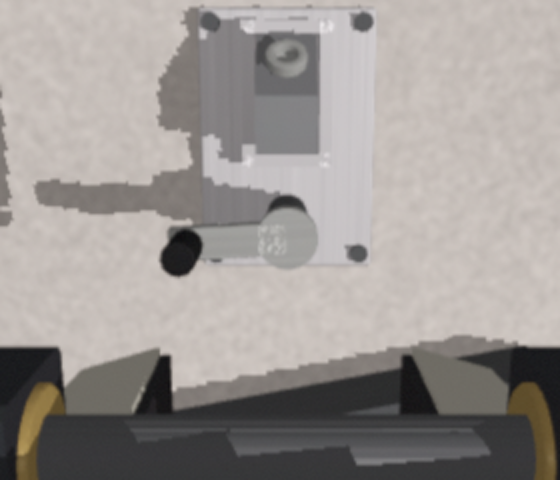

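Block is seated: top at jig z 65.7 mm, centred within 1 mm. The lever stands at about 93°, knob at crop pixel (181,252). Next I pinch the knob and follow its arc.

```bash
python3 -c "
from h import *
th=np.radians(-11.3);c=np.array([.6469,.0104]);M=np.array([[np.cos(th),-np.sin(th)],[np.sin(th),np.cos(th)]])
k=c+M@np.array([.0598,-.0415]);print(k)
go([k[0],k[1],.092],yaw=168.7)
a0=np.radians(92.7)
for a in (85,77,69,61,53,45,37,29,21,13,5,-1):
    a=np.radians(a);print((42*(np.cos(a)-np.cos(a0))).round(1),(42*(np.sin(a0)-np.sin(a))).round(1))
"
```

```text
[ 0.69740899 -0.04201309]
shift [  2.4 -40.9 152.8] turn [-0.    -0.003 -0.   ] t 8.45
5.6 0.1
11.4 1.0
17.0 2.7
22.3 5.2
27.3 8.4
31.7 12.3
35.5 16.7
38.7 21.6
41.2 26.9
42.9 32.5
43.8 38.3
44.0 42.7
```

```bash

python3 -m crank '[{"tx":1,"ty":-25,"tz":20,"rx":0,"ry":-0.003,"rz":0,"grip":50},{"tx":2.4,"ty":-41,"tz":50,"rx":0,"ry":-0.003,"rz":0,"grip":50},{"tx":2.4,"ty":-41,"tz":90,"rx":0,"ry":-0.003,"rz":0,"grip":50},{"tx":2.4,"ty":-41,"tz":125,"rx":0,"ry":-0.003,"rz":0,"grip":50},{"tx":2.4,"ty":-41,"tz":145,"rx":0,"ry":-0.003,"rz":0,"grip":50},{"tx":2.4,"ty":-41,"tz":152,"rx":0,"ry":-0.003,"rz":0,"grip":50},{"tx":2.4,"ty":-41,"tz":152,"rx":0,"ry":-0.003,"rz":0,"grip":50},{"tx":2.4,"ty":-41,"tz":152,"rx":0,"ry":-0.003,"rz":0,"grip":5},{"tx":2.4,"ty":-41,"tz":152,"rx":0,"ry":-0.003,"rz":0,"grip":5},{"tx":2.4,"ty":-41,"tz":152,"rx":0,"ry":-0.003,"rz":0,"grip":5},{"tx":2.4,"ty":-41,"tz":152,"rx":0,"ry":-0.003,"rz":0,"grip":5},{"tx":2.4,"ty":-41,"tz":152,"rx":0,"ry":-0.003,"rz":0,"grip":5}]' 15
python3 -m crank '[{"tx":0,"ty":0,"tz":0,"rx":0,"ry":0,"rz":0,"grip":5},{"tx":0,"ty":0,"tz":0,"rx":0,"ry":0,"rz":0,"grip":5},{"tx":0,"ty":0,"tz":0,"rx":0,"ry":0,"rz":0,"grip":5}]'
```

```text
t: 9.65
tcp_pos: [0.6986, -0.0423, 0.0942]
orientation: [180.0, 0.1, 168.7]
ft_force: [0.4, -2.6, 1.1]
gripper_width: 0.157
t: 9.95
tcp_pos: [0.6985, -0.0428, 0.0941]
orientation: [-180.0, 0.1, 168.6]
ft_force: [-0.9, -2.0, 3.5]
gripper_width: 0.151
```

```bash

python3 -m crank '[{"tx":5.6,"ty":0.1,"tz":0,"rx":0,"ry":0,"rz":0,"grip":5},{"tx":11.4,"ty":1,"tz":0,"rx":0,"ry":0,"rz":0,"grip":5},{"tx":17,"ty":2.7,"tz":0,"rx":0,"ry":0,"rz":0,"grip":5},{"tx":22.3,"ty":5.2,"tz":0,"rx":0,"ry":0,"rz":0,"grip":5},{"tx":27.3,"ty":8.4,"tz":0,"rx":0,"ry":0,"rz":0,"grip":5},{"tx":31.7,"ty":12.3,"tz":0,"rx":0,"ry":0,"rz":0,"grip":5},{"tx":35.5,"ty":16.7,"tz":0,"rx":0,"ry":0,"rz":0,"grip":5},{"tx":38.7,"ty":21.6,"tz":0,"rx":0,"ry":0,"rz":0,"grip":5},{"tx":41.2,"ty":26.9,"tz":0,"rx":0,"ry":0,"rz":0,"grip":5},{"tx":42.9,"ty":32.5,"tz":0,"rx":0,"ry":0,"rz":0,"grip":5},{"tx":43.8,"ty":38.3,"tz":0,"rx":0,"ry":0,"rz":0,"grip":5},{"tx":44,"ty":42.7,"tz":0,"rx":0,"ry":0,"rz":0,"grip":5}]'
python3 -m crank '[{"tx":0,"ty":1,"tz":0,"rx":0,"ry":0,"rz":0,"grip":5},{"tx":0,"ty":1,"tz":0,"rx":0,"ry":0,"rz":0,"grip":5},{"tx":0,"ty":1,"tz":0,"rx":0,"ry":0,"rz":0,"grip":5}]'
```

```text
t: 11.15
tcp_pos: [0.6593, 0.0072, 0.0927]
orientation: [-179.8, -0.4, 168.6]
ft_force: [-5.2, -3.8, 5.7]
gripper_width: 0.144
t: 11.45
tcp_pos: [0.6595, 0.0079, 0.0927]
orientation: [-179.8, -0.4, 168.6]
ft_force: [-6.3, -3.6, 7.5]
gripper_width: 0.147
```

```bash

python3 -m crank '[{"tx":0,"ty":0,"tz":0,"rx":0,"ry":0,"rz":0,"grip":60},{"tx":0,"ty":0,"tz":0,"rx":0,"ry":0,"rz":0,"grip":60},{"tx":0,"ty":0,"tz":0,"rx":0,"ry":0,"rz":0,"grip":60},{"tx":0,"ty":0,"tz":-30,"rx":0,"ry":0,"rz":0,"grip":60},{"tx":0,"ty":0,"tz":-75,"rx":0,"ry":0,"rz":0,"grip":60},{"tx":-20,"ty":0,"tz":-115,"rx":0,"ry":0,"rz":0,"grip":60},{"tx":-45,"ty":0,"tz":-145,"rx":0,"ry":0,"rz":0,"grip":60},{"tx":-60,"ty":0,"tz":-155,"rx":0,"ry":0,"rz":0,"grip":60},{"tx":-60,"ty":0,"tz":-155,"rx":0,"ry":0,"rz":0,"grip":60},{"tx":-60,"ty":0,"tz":-155,"rx":0,"ry":0,"rz":0,"grip":60},{"tx":-60,"ty":0,"tz":-155,"rx":0,"ry":0,"rz":0,"grip":60}]'
python3 look.py w6
python3 - <<'E'
from h import *
a=np.load("w6.npz");im,d,K,W=[a[k] for k in("im","d","K","W")]
P=pts(d,K,W);th=np.radians(-11.3);c=np.array([.6469,.0104])
L=(P[...,:2]-c)@np.array([[np.cos(th),-np.sin(th)],[np.sin(th),np.cos(th)]]);z=P[...,2]
for n,lo,hi in(("wall",.021,.031),("slope",.042,.058),("top",.060,.069),("knob",.085,.11),("armhub",.0715,.08)):
    m=(z>lo)&(z<hi)&(abs(L[...,0]-.02)<.055)&(abs(L[...,1])<.04)
    if n not in("knob","armhub"): m&=(L[...,0]<.034)
    q=L[m]
    if len(q):print(n,len(q),q.min(0).round(4),q.max(0).round(4),np.median(z[m]).round(4),[np.round(x,1) for x in cv2.minAreaRect((q*1000).astype(np.float32))])
im,d,K,W=grab("top");P=pts(d,K,W)
Q=P[200:250,405:460].reshape(-1,3)
for lo,hi in((.16,.18),(.068,.08),(.006,.015)):
    q=Q[(Q[:,2]>lo)&(Q[:,2]<hi)];print(len(q),q.mean(0).round(4),[np.round(x,1) for x in cv2.minAreaRect((q[:,:2]*1000).astype(np.float32))])
E
```

```text
t: 12.55
tcp_pos: [0.7206, -0.0018, 0.2466]
orientation: [-180.0, -0.2, 168.7]
ft_force: [0.2, -0.7, -0.3]
gripper_width: 0.655
12.55 [ 0.7206274  -0.00178049  0.2465752 ] [-1.79981200e+02 -1.62477302e-01  1.68721326e+02] [  5.7  34.3 -12.1  76.7   7.2  69.9  71.8]
wall 1280 [-0.0328 -0.0206] [0.0321 0.0213] 0.0253 [array([-0.4,  0.1]), array([65.1, 41.7]), np.float64(0.5)]
slope 429 [-0.0243 -0.013 ] [-0.0063  0.0129] 0.0522 [array([-15.3,  -0. ]), array([18. , 25.8]), np.float64(0.1)]
top 876 [-0.0141 -0.0131] [0.0236 0.0126] 0.065 [array([ 4.8, -0.3]), array([37.7, 25.6]), np.float64(0.1)]
knob 288 [ 0.009  -0.0062] [0.0225 0.007 ] 0.1052 [array([15.7,  0.4]), array([13.2, 13.5]), np.float64(89.4)]
armhub 1286 [ 0.0082 -0.0124] [0.0709 0.0133] 0.0753 [array([39.6,  0.4]), array([25.8, 62.7]), np.float64(90.0)]
206 [ 0.4731 -0.2296  0.167 ] [array([ 473.8, -230.4]), array([31.8, 32.9]), np.float64(35.1)]
9 [ 0.4586 -0.2395  0.0726] [array([ 458.2, -239.1]), array([ 2.6, 13.5]), np.float64(31.6)]
149 [ 0.4608 -0.2613  0.0097] [array([ 482.3, -278.9]), array([124.6,  74.1]), np.float64(2.8)]
```

Lever shut: the knob is in line with the arm at jig (15.7, 0.4) mm, and the block is unmoved. Now to the probe.

```bash
python3 -c "
from h import *
go([.503,-.271,.29],yaw=125)"
```

```text
shift [ 161.2 -306.5  -42.5] turn [-0.001 -0.002  0.763] t 12.65
```

```bash

python3 -m crank '[{"tx":15,"ty":-30,"tz":-10,"rx":0,"ry":0,"rz":0.07,"grip":70},{"tx":32,"ty":-61,"tz":-20,"rx":0,"ry":0,"rz":0.14,"grip":70},{"tx":50,"ty":-95,"tz":-30,"rx":0,"ry":0,"rz":0.22,"grip":70},{"tx":68,"ty":-130,"tz":-40,"rx":0,"ry":0,"rz":0.32,"grip":70},{"tx":88,"ty":-167,"tz":-42,"rx":0,"ry":0,"rz":0.42,"grip":70},{"tx":106,"ty":-204,"tz":-42,"rx":0,"ry":0,"rz":0.52,"grip":70},{"tx":126,"ty":-240,"tz":-42,"rx":0,"ry":0,"rz":0.62,"grip":70},{"tx":145,"ty":-275,"tz":-42,"rx":0,"ry":0,"rz":0.7,"grip":70},{"tx":161,"ty":-306,"tz":-42,"rx":0,"ry":0,"rz":0.763,"grip":70},{"tx":161,"ty":-306,"tz":-42,"rx":0,"ry":0,"rz":0.763,"grip":70},{"tx":161,"ty":-306,"tz":-42,"rx":0,"ry":0,"rz":0.763,"grip":70},{"tx":161,"ty":-306,"tz":-42,"rx":0,"ry":0,"rz":0.763,"grip":70}]'
python3 -m crank '[{"tx":0,"ty":0,"tz":0,"rx":0,"ry":0,"rz":0,"grip":70},{"tx":0,"ty":0,"tz":0,"rx":0,"ry":0,"rz":0,"grip":70}]'
python3 look.py w7
python3 - <<'E'
from h import *
a=np.load("w7.npz");im,d,K,W=[a[k] for k in("im","d","K","W")]
P=pts(d,K,W)
for lo,hi in((.158,.175),(.066,.078),(.006,.015)):
    m=(P[...,2]>lo)&(P[...,2]<hi)&(np.hypot(P[...,0]-.474,P[...,1]+.23)<.06);q=P[m];v,u=np.nonzero(m)
    if len(q):print(len(q),q.mean(0).round(4),[np.round(x,1) for x in cv2.minAreaRect((q[:,:2]*1000).astype(np.float32))],u.min(),u.max(),v.min(),v.max())
E
```

```text
t: 13.85
tcp_pos: [0.5049, -0.2693, 0.2902]
orientation: [179.9, -0.0, 125.1]
ft_force: [-0.6, -0.1, 0.1]
gripper_width: 0.759
t: 14.05
tcp_pos: [0.5051, -0.2696, 0.2902]
orientation: [180.0, 0.0, 125.1]
ft_force: [-0.7, 0.2, -0.1]
gripper_width: 0.759
14.05 [ 0.50508338 -0.26963241  0.29017807] [1.79951095e+02 9.81930178e-03 1.25091929e+02] [24.9 16.2  0.6 97.6 -0.2 66.2 60.7]
2101 [ 0.475  -0.2278  0.1663] [array([ 475.4, -228.1]), array([31.5, 32.2]), np.float64(34.2)] 299 344 141 188
67 [ 0.4648 -0.2136  0.0709] [array([ 464.7, -213.3]), array([21.2,  2.7]), np.float64(35.1)] 310 333 137 140
3302 [ 0.471  -0.2222  0.0092] [array([ 475. , -227.9]), array([80. , 80.1]), np.float64(0.4)] 272 372 103 205
```

View pics/w7.png

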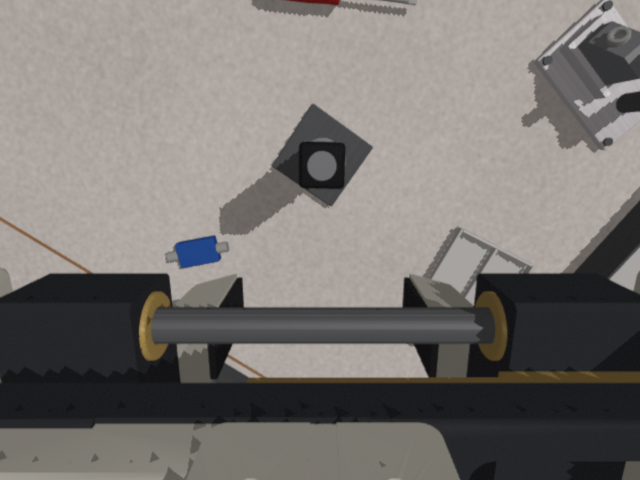

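The probe's handle end is at pixel (322,165), square to the jaws and concentric with the holder.

```bash
python3 -c "
from h import *
go([.4754,-.2280,.118],yaw=124.7)"
```

```text
shift [ 51.3  -0.3 172.2] turn [0.001 0.    0.006] t 14.1
```

```bash

python3 -m crank '[{"tx":25,"ty":0,"tz":10,"rx":0,"ry":0,"rz":0.006,"grip":70},{"tx":51,"ty":0,"tz":25,"rx":0,"ry":0,"rz":0.006,"grip":70},{"tx":51,"ty":0,"tz":60,"rx":0,"ry":0,"rz":0.006,"grip":70},{"tx":51,"ty":0,"tz":100,"rx":0,"ry":0,"rz":0.006,"grip":70},{"tx":51,"ty":0,"tz":135,"rx":0,"ry":0,"rz":0.006,"grip":70},{"tx":51,"ty":0,"tz":160,"rx":0,"ry":0,"rz":0.006,"grip":70},{"tx":51,"ty":0,"tz":172,"rx":0,"ry":0,"rz":0.006,"grip":70},{"tx":51,"ty":0,"tz":172,"rx":0,"ry":0,"rz":0.006,"grip":70},{"tx":51,"ty":0,"tz":172,"rx":0,"ry":0,"rz":0.006,"grip":70},{"tx":51,"ty":0,"tz":172,"rx":0,"ry":0,"rz":0.006,"grip":70}]' 45
python3 -m crank '[{"tx":0,"ty":0,"tz":0,"rx":0,"ry":0,"rz":0,"grip":20},{"tx":0,"ty":0,"tz":0,"rx":0,"ry":0,"rz":0,"grip":20},{"tx":0,"ty":0,"tz":0,"rx":0,"ry":0,"rz":0,"grip":20},{"tx":0,"ty":0,"tz":0,"rx":0,"ry":0,"rz":0,"grip":20},{"tx":0,"ty":0,"tz":0,"rx":0,"ry":0,"rz":0,"grip":20},{"tx":0,"ty":0,"tz":0,"rx":0,"ry":0,"rz":0,"grip":20},{"tx":0,"ty":0,"tz":0,"rx":0,"ry":0,"rz":0,"grip":20},{"tx":0,"ty":0,"tz":0,"rx":0,"ry":0,"rz":0,"grip":20}]'
```

```text
t: 15.1
tcp_pos: [0.4766, -0.2296, 0.12]
orientation: [179.9, 0.2, 124.6]
ft_force: [-0.2, 0.5, -1.4]
gripper_width: 0.768
t: 15.9
tcp_pos: [0.4754, -0.2291, 0.1184]
orientation: [180.0, 0.0, 124.6]
ft_force: [-0.0, -0.5, 0.3]
gripper_width: 0.348
```

```bash

python3 -m crank '[{"tx":0,"ty":0,"tz":-10,"rx":0,"ry":0,"rz":0,"grip":20},{"tx":0,"ty":0,"tz":-25,"rx":0,"ry":0,"rz":0,"grip":20},{"tx":0,"ty":0,"tz":-45,"rx":0,"ry":0,"rz":0,"grip":20},{"tx":0,"ty":0,"tz":-70,"rx":0,"ry":0,"rz":0,"grip":20},{"tx":0,"ty":0,"tz":-95,"rx":0,"ry":0,"rz":0,"grip":20},{"tx":0,"ty":0,"tz":-120,"rx":0,"ry":0,"rz":0,"grip":20},{"tx":0,"ty":0,"tz":-145,"rx":0,"ry":0,"rz":0,"grip":20},{"tx":0,"ty":0,"tz":-170,"rx":0,"ry":0,"rz":0,"grip":20},{"tx":0,"ty":0,"tz":-190,"rx":0,"ry":0,"rz":0,"grip":20},{"tx":0,"ty":0,"tz":-200,"rx":0,"ry":0,"rz":0,"grip":20},{"tx":0,"ty":0,"tz":-200,"rx":0,"ry":0,"rz":0,"grip":20},{"tx":0,"ty":0,"tz":-200,"rx":0,"ry":0,"rz":0,"grip":20}]'
cat >> h.py <<'E'
th=np.radians(-11.3);M=np.array([[np.cos(th),-np.sin(th)],[np.sin(th),np.cos(th)]])
def J(x,y,z):
    p=np.array([.6469,.0104])+M@np.array([x,y]);return np.array([p[0],p[1],z])
PORT=J(-.0166,.0003,.0572);AX=J(-.7071,0,.7071)-J(0,0,0)
RT=R.from_euler('xyz',[180,0,168.7],degrees=True)*R.from_rotvec([0,-np.pi/4,0])
E
python3 -c "
from h import *
print(PORT,AX,RT.as_matrix()[:,2])
go(J(-.15,.0,.32),yaw=168.7)"
```

```text
t: 17.1
tcp_pos: [0.4745, -0.2289, 0.3175]
orientation: [-180.0, -0.0, 124.6]
ft_force: [-0.9, 0.5, -3.0]
gripper_width: 0.344
[0.63068058 0.01394689 0.0572    ] [-0.69339263  0.13855352  0.7071    ] [ 0.69339927 -0.13855485 -0.70710678]
shift [206.8 173.4  -2.4] turn [ 0.   -0.   -0.77] t 17.1
```

```bash

python3 -m crank '[{"tx":15,"ty":12,"tz":0,"rx":0,"ry":0,"rz":-0.06,"grip":20},{"tx":35,"ty":30,"tz":0,"rx":0,"ry":0,"rz":-0.14,"grip":20},{"tx":58,"ty":49,"tz":-1,"rx":0,"ry":0,"rz":-0.22,"grip":20},{"tx":82,"ty":69,"tz":-2,"rx":0,"ry":0,"rz":-0.31,"grip":20},{"tx":107,"ty":90,"tz":-2,"rx":0,"ry":0,"rz":-0.4,"grip":20},{"tx":132,"ty":111,"tz":-2,"rx":0,"ry":0,"rz":-0.49,"grip":20},{"tx":157,"ty":132,"tz":-2,"rx":0,"ry":0,"rz":-0.58,"grip":20},{"tx":180,"ty":151,"tz":-2,"rx":0,"ry":0,"rz":-0.67,"grip":20},{"tx":197,"ty":165,"tz":-2,"rx":0,"ry":0,"rz":-0.74,"grip":20},{"tx":207,"ty":173,"tz":-2,"rx":0,"ry":0,"rz":-0.77,"grip":20},{"tx":207,"ty":173,"tz":-2,"rx":0,"ry":0,"rz":-0.77,"grip":20},{"tx":207,"ty":173,"tz":-2,"rx":0,"ry":0,"rz":-0.77,"grip":20}]'
python3 -m crank '[{"tx":0,"ty":0,"tz":0,"rx":0,"ry":-0.06,"rz":0,"grip":20},{"tx":0,"ty":0,"tz":0,"rx":0,"ry":-0.14,"rz":0,"grip":20},{"tx":0,"ty":0,"tz":0,"rx":0,"ry":-0.22,"rz":0,"grip":20},{"tx":0,"ty":0,"tz":0,"rx":0,"ry":-0.31,"rz":0,"grip":20},{"tx":0,"ty":0,"tz":0,"rx":0,"ry":-0.4,"rz":0,"grip":20},{"tx":0,"ty":0,"tz":0,"rx":0,"ry":-0.49,"rz":0,"grip":20},{"tx":0,"ty":0,"tz":0,"rx":0,"ry":-0.58,"rz":0,"grip":20},{"tx":0,"ty":0,"tz":0,"rx":0,"ry":-0.66,"rz":0,"grip":20},{"tx":0,"ty":0,"tz":0,"rx":0,"ry":-0.73,"rz":0,"grip":20},{"tx":0,"ty":0,"tz":0,"rx":0,"ry":-0.785,"rz":0,"grip":20},{"tx":0,"ty":0,"tz":0,"rx":0,"ry":-0.785,"rz":0,"grip":20},{"tx":0,"ty":0,"tz":0,"rx":0,"ry":-0.785,"rz":0,"grip":20}]'
python3 -c "
from h import *
print(robot.sense()['qpos'].round(1))
go(PORT+AX*(.1064+.070),Rt=RT)
go(PORT+AX*(.1064+.025),Rt=RT)"
```

```text
t: 18.3
tcp_pos: [0.4998, 0.0386, 0.3202]
orientation: [-179.9, 0.0, 168.7]
ft_force: [0.2, -1.0, -3.0]
gripper_width: 0.346
t: 19.5
tcp_pos: [0.4999, 0.0374, 0.3205]
orientation: [-179.9, 45.0, 168.5]
ft_force: [-0.7, 0.3, -1.8]
gripper_width: 0.347
[ 16.9 -14.8 -34.8 137.3  42.   20.2  23.2]
shift [ 92.2   2.7 103.8] turn [-0.003 -0.    -0.002] t 19.5
shift [ 92.2   2.9 148.8] turn [-0.003 -0.    -0.002] t 19.5
```

```bash

python3 -m crank '[{"tx":10,"ty":0,"tz":10,"rx":0,"ry":0,"rz":0,"grip":20},{"tx":25,"ty":0,"tz":25,"rx":0,"ry":0,"rz":0,"grip":20},{"tx":42,"ty":1,"tz":42,"rx":0,"ry":0,"rz":0,"grip":20},{"tx":60,"ty":2,"tz":60,"rx":-0.003,"ry":0,"rz":-0.002,"grip":20},{"tx":76,"ty":2.7,"tz":78,"rx":-0.003,"ry":0,"rz":-0.002,"grip":20},{"tx":88,"ty":2.7,"tz":94,"rx":-0.003,"ry":0,"rz":-0.002,"grip":20},{"tx":92,"ty":2.7,"tz":104,"rx":-0.003,"ry":0,"rz":-0.002,"grip":20},{"tx":92,"ty":2.7,"tz":104,"rx":-0.003,"ry":0,"rz":-0.002,"grip":20},{"tx":92,"ty":2.7,"tz":104,"rx":-0.003,"ry":0,"rz":-0.002,"grip":20},{"tx":92,"ty":2.7,"tz":104,"rx":-0.003,"ry":0,"rz":-0.002,"grip":20}]'
python3 - <<'E'
from h import *
print(robot.sense()['qpos'].round(1))
go(PORT+AX*(.1064+.025),Rt=RT)
im,d,K,W=grab("scene");np.savez("s8",im=im,d=d,K=K,W=W)
C=im[190:400,250:490];save(cv2.resize(C,None,fx=2.8,fy=2.8,interpolation=cv2.INTER_CUBIC),"s8")
iw,dw,Kw,Ww=grab("wrist");np.savez("w8",im=iw,d=dw,K=Kw,W=Ww)
E
```

```text
t: 20.5
tcp_pos: [0.501, 0.0706, 0.2436]
orientation: [-177.6, 43.7, 168.9]
ft_force: [0.4, 0.3, -2.3]
gripper_width: 0.344
[ 68.1 -17.5 -87.9 138.8  54.   11.    2. ]
shift [ 31.9 -26.1 100. ] turn [-0.039 -0.022  0.003] t 20.5
```

View pics/s8.png

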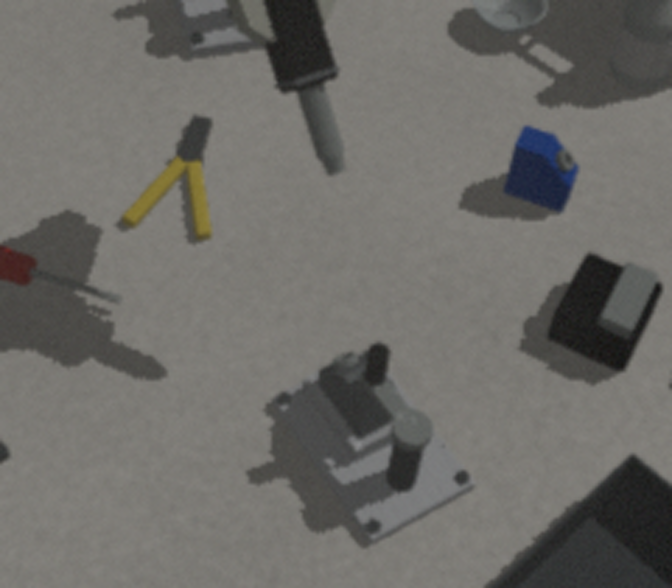

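The arm hit joint limits here (j2, j3, j4 and j6), so it stopped short. The scene view shows the probe tipped and far from the jig, nose at crop (335,168), with nothing touched. I'll fit a simple kinematic model to the recorded poses to find a reachable goal within the allowed tilt.

```bash
cat > kin.py <<'E'
from h import *
from scipy.optimize import least_squares
s=robot.sense()
D=[([-54.4,28.75,-24.5,88.9,12.65,65.2,-12.05],[.2281,.6080,.2368],[-179.9,0,159.45]),
([-10.1,22.6,-18.6,94.9,8.2,63.8,54.7],[.56226,.22409,.2509],[-179.73,.11,175.77]),
([5.6,29.8,-12.8,80.1,6.6,71.,70.6],[.6895,.0090,.2773],[180,-.12,168.34]),
([5.2,37.9,-11.5,95.2,9.5,47.8,68.3],[.65273,.0081,.07563],[179.96,.06,168.67]),
([6.1,33.2,-12.5,79,7.2,68.9,71.7],[.708,-.00235,.24448],[-179.98,-.23,168.69]),
([5.7,34.3,-12.1,76.7,7.2,69.9,71.8],[.7206,-.00178,.24658],[-179.98,-.16,168.72]),
([24.9,16.2,.6,97.6,-.2,66.2,60.7],[.50508,-.26963,.29018],[179.95,0,125.09]),
([16.9,-14.8,-34.8,137.3,42,20.2,23.2],[.4999,.0374,.3205],[-179.9,45,168.5]),
(s["qpos"],s["tcp_pos"],s["orientation"])]
Q=np.array([d[0] for d in D]);X=np.array([d[1] for d in D]);E=R.from_euler('xyz',[d[2] for d in D],degrees=True)
AXS=['z','y','z','y','z','y','z'];SG=[-1,1,-1,1,-1,1,-1]
LO=np.array([-164.97,-17.58,-87.97,11.32,-80.73,10.89,-147.41]);HI=np.array([164.97,116.51,89.64,138.91,260.73,115.49,147.41])
def fk(q,o):
    Rr=R.identity();p=np.array(o[0])
    for i in range(7):
        Rr=Rr*R.from_euler(AXS[i],SG[i]*q[i],degrees=True);p=p+Rr.apply(o[i+1])
    return p,Rr*R.from_euler('z',90,degrees=True)
o0=np.array([[0,0,.365],[0,.03,0],[0,.035,.395],[-.02,-.03,0],[-.02,.025,.385],[0,.03,0],[.11,.07,0],[0,0,.3]])
o0[:,1]*=0
def f(o):
    o=o.reshape(8,3);r=[]
    for q,x in zip(Q,X): r.append((fk(q,o)[0]-x)/.001)
    return np.r_[np.ravel(r),(o-o0).ravel()/.15]
O=least_squares(f,o0.ravel()).x.reshape(8,3)
if __name__=="__main__":
    print(O.round(3))
    for q,x,e in zip(Q,X,E):
        p,r=fk(q,O);print(((p-x)*1000).round(1),np.degrees((r.inv()*e).magnitude()).round(2))
E
python3 kin.py
```

```text
[[-0.    -0.001  0.358]
 [-0.002 -0.007 -0.007]
 [ 0.002 -0.007  0.452]
 [-0.004 -0.008  0.057]
 [ 0.003 -0.008  0.428]
 [-0.003  0.001  0.043]
 [-0.002  0.001  0.03 ]
 [-0.002 -0.     0.33 ]]
[-0.1  0.1 -0.3] 0.08
[ 0.2 -0.5  0.4] 0.09
[-0.1  0.2 -0.2] 0.07
[ 0.1 -0.1 -0.1] 0.05
[-0.2  0.8 -0.6] 0.12
[ 0.2 -0.4  0.8] 0.07
[ 0.  -0.1 -0.1] 0.06
[ 0.  -0.  -0.1] 0.11
[-0.   0.   0.1] 0.0
```

```bash
cat > ik.py <<'E'
from kin import *
from scipy.optimize import minimize
Pz=AX/np.linalg.norm(AX);Py=J(0,1,0)-J(0,0,0);Px=np.cross(Py,Pz)
def solve(nose,zdir,L=.1064,al=0,n=30,mg=2,seed=0):
    # probe z (nose->handle)=zdir ; tool z = -zdir tilted by al about tool y
    rng=np.random.default_rng(seed);best=None
    lo,hi=LO+mg,HI-mg
    q0s=[Q[-2],Q[-1],Q[6]]+[rng.uniform(lo,hi) for _ in range(n)]
    def g(q):
        p,r=fk(q,O);m=r.as_matrix();ca,sa=np.cos(al),np.sin(al)
        pz=-(m[:,2]*ca+m[:,0]*sa)           # probe axis in hand
        gp=p-.008*m[:,2]
        nz=gp-(L+.008)*pz
        return np.r_[(nz-nose)/.001,(pz-zdir)/.003]
    for q0 in q0s:
        s=least_squares(g,np.clip(q0,lo+.1,hi-.1),bounds=(lo,hi),max_nfev=150)
        if best is None or s.cost<best.cost:best=s
        if best.cost<.05:break
    return best
if __name__=="__main__":
    for al in(0,.2,.35):
        for tilt in(45,40,36,33,31):
            th_=np.radians(tilt);zd=np.r_[Pz[:2]/np.linalg.norm(Pz[:2])*np.sin(th_),np.cos(th_)]
            b=solve(PORT+Pz*.02,zd,al=al,n=8);print(al,tilt,round(b.cost,2),b.x.round(1))
E
timeout 500 python3 ik.py
```

```text
0 45 162.73 [ 47.3  53.4 -86.  136.9 110.7  72.9 107.6]
0 40 0.0 [ 34.8  23.  -58.7 136.8 104.7  37.3  93.7]
0 36 0.0 [ 26.2  17.3 -45.8 133.9  92.4  27.2 -26.5]
0 33 0.0 [ 12.8  14.2 -29.6 131.3  76.3  21.1 121.1]
0 31 0.0 [  15.4   14.6  -31.9  129.7   68.1   21.9 -145.4]
0.2 45 0.0 [ 36.6  18.8 -51.8 136.6 105.7  20.8 117.8]
0.2 40 0.02 [ 36.   16.8 -45.7 136.9 125.6  12.9  62.2]
0.2 36 0.0 [ 43.7  18.7 -53.3 135.3 112.3  12.9  62.2]
0.2 33 0.0 [ 28.1  15.  -38.  136.9 132.5  13.7   6.1]
0.2 31 0.0 [ 47.6  20.  -56.8 131.6  78.6  12.9  90.8]
0.35 45 0.0 [ -19.6   28.5  -20.2  136.7   99.5   61.2 -119. ]
0.35 40 0.0 [ 63.   29.6 -68.2 136.9 130.6  13.   63.9]
0.35 36 0.0 [ 22.   14.4 -21.1 136.9 230.9  12.9 -55.5]
0.35 33 0.0 [  3.7  24.4 -37.7 136.4 103.5  54.7 -80. ]
0.35 31 0.0 [ 55.3  24.  -60.3 136.9 149.9  13.1   5.9]
```

```bash
cat > full.py <<'E'
from ik import *
def full(nose,tilt,spin=0,q0=Q[-1],mg=1.5,L=.1064):
    a=np.radians(tilt);zd=np.r_[Pz[:2]/np.linalg.norm(Pz[:2])*np.sin(a),np.cos(a)]
    Rt=R.from_euler('xyz',[180,0,168.7],degrees=True)*R.from_rotvec([0,-a,0])*R.from_rotvec([0,0,np.radians(spin)])
    pt=nose+zd*L
    def g(q):
        p,r=fk(q,O);return np.r_[(p-pt)/.001,(r.inv()*Rt).as_rotvec()/.003,(q-q0)*.002]
    s=least_squares(g,np.clip(q0,LO+mg+.1,HI-mg-.1),bounds=(LO+mg,HI-mg),max_nfev=300)
    e=g(s.x)[:6];return np.linalg.norm(e[:3]),np.linalg.norm(e[3:])*.003,s.x,pt,Rt
if __name__=="__main__":
    for dist in(.02,.08):
      for tilt in(30,34,36,38):
        for spin in(0,):
            for k,q0 in(("cur",Q[-1]),("prev",Q[-2]),("guess",np.array([30,17,-50,134,95,30,60.]))):
                e1,e2,q,_,_=full(PORT+Pz*dist,tilt,spin,q0);print(dist,tilt,spin,k,round(e1,1),round(e2,3),q.round(1))
E
python3 full.py
```

```text
0.02 30 0 cur 0.0 0.0 [ 41.7  23.5 -62.4 128.1  75.5  33.8   1.6]
0.02 30 0 prev 0.0 0.0 [ 10.8  13.8 -25.8 129.   61.   20.4  10.9]
0.02 30 0 guess 0.0 0.0 [ 29.8  17.8 -47.5 128.4  69.4  26.7   5. ]
0.02 34 0 cur 0.0 0.0 [ 41.2  23.6 -63.1 131.8  87.9  34.6 -11.5]
0.02 34 0 prev 0.0 0.0 [ 11.4  13.9 -28.3 132.6  81.7  20.7 -10.8]
0.02 34 0 guess 0.0 0.0 [ 31.   18.4 -50.4 132.   85.3  27.9 -11.6]
0.02 36 0 cur 0.0 0.0 [ 41.3  24.5 -64.2 133.6  94.   36.4 -17.8]
0.02 36 0 prev 0.0 0.0 [ 14.7  14.7 -32.8 134.2  91.7  23.  -21. ]
0.02 36 0 guess 0.0 0.0 [ 33.6  20.  -54.5 133.7  93.   30.8 -19.1]
0.02 38 0 cur 0.0 0.0 [ 41.3  25.8 -65.4 135.3  99.8  39.  -23.6]
0.02 38 0 prev 0.0 0.0 [ 18.1  15.9 -37.7 135.8 100.   26.2 -29.4]
0.02 38 0 guess 0.0 0.0 [ 36.5  22.5 -59.2 135.4  99.6  35.1 -25.1]
0.08 30 0 cur 0.0 0.0 [ 53.4  13.4 -73.8 130.9  59.9  31.   12.6]
0.08 30 0 prev 0.0 0.0 [ 16.5   5.  -33.  131.8  44.8  22.8  24.4]
0.08 30 0 guess 0.0 0.0 [ 34.9   7.1 -52.3 131.3  49.9  24.9  20.4]
0.08 34 0 cur 0.0 0.0 [ 5.150e+01  1.130e+01 -7.260e+01  1.347e+02  7.090e+01  2.820e+01
 -1.000e-01]
0.08 34 0 prev 0.0 0.0 [ 13.9   4.2 -32.1 135.5  61.2  20.5   6.4]
0.08 34 0 guess 0.0 0.0 [ 31.1   5.8 -50.  135.1  64.2  22.4   4.4]
0.08 36 0 cur 0.0 0.0 [ 50.6  11.1 -72.7 136.5  77.9  28.3  -8. ]
0.08 36 0 prev 0.0 0.0 [ 13.2   4.1 -32.6 137.2  71.1  20.5  -4.3]
0.08 36 0 guess 0.0 0.0 [ 30.3   5.7 -50.2 136.8  73.2  22.4  -5.4]
0.08 38 0 cur 2.8 0.009 [ 58.   22.7 -86.5 137.4  87.4  41.8 -14.6]
0.08 38 0 prev 2.8 0.009 [ 58.   22.7 -86.5 137.4  87.4  41.8 -14.6]
0.08 38 0 guess 2.8 0.009 [ 58.   22.7 -86.5 137.4  87.4  41.8 -14.6]
```

```bash
cat > d.py <<'E'
from full import *
import sys
print(robot.sense()["qpos"].round(1))
for a in sys.argv[1:]:
    dist,tilt=map(float,a.split(","));_,_,q,pt,Rt=full(PORT+Pz*dist,tilt);print(a,pt.round(4));go(pt,Rt=Rt)
E
python3 d.py .08,30 .08,34 .02,36
```

```text
[ 68.1 -17.5 -87.9 138.8  54.   11.    2. ]
.08,30 [0.523  0.0355 0.2059]
shift [  5.  -28.2  48. ] turn [-0.039  0.239 -0.001] t 20.6
.08,34 [0.5169 0.0367 0.202 ]
shift [ 12.3 -28.2  46.5] turn [-0.039  0.169 -0.   ] t 20.6
.02,36 [0.5555 0.029  0.1574]
shift [ 14.6 -25.9 105.9] turn [-0.039  0.134  0.001] t 20.6
```

```bash

python3 -m crank '[{"tx":0,"ty":0,"tz":0,"rx":0,"ry":0.08,"rz":0,"grip":20},{"tx":0,"ty":-5,"tz":8,"rx":0,"ry":0.16,"rz":0,"grip":20},{"tx":2,"ty":-12,"tz":18,"rx":-0.02,"ry":0.239,"rz":0,"grip":20},{"tx":4,"ty":-20,"tz":32,"rx":-0.03,"ry":0.239,"rz":0,"grip":20},{"tx":5,"ty":-28,"tz":48,"rx":-0.039,"ry":0.239,"rz":0,"grip":20},{"tx":5,"ty":-28,"tz":48,"rx":-0.039,"ry":0.239,"rz":0,"grip":20},{"tx":5,"ty":-28,"tz":48,"rx":-0.039,"ry":0.239,"rz":0,"grip":20},{"tx":5,"ty":-28,"tz":48,"rx":-0.039,"ry":0.239,"rz":0,"grip":20}]'
python3 d.py .08,30 .06,34 .02,36
```

```text
t: 21.4
tcp_pos: [0.5228, 0.0358, 0.2063]
orientation: [180.0, 30.0, 168.6]
ft_force: [-0.7, 0.5, -1.4]
gripper_width: 0.345
[ 54.6  14.5 -75.7 131.1  61.7  32.   10.9]
.08,30 [0.523  0.0355 0.2059]
shift [-0.  -0.3  0.5] turn [-0.     0.001 -0.001] t 21.4
.06,34 [0.5307 0.0339 0.1878]
shift [ 2.2 -0.3 20.1] turn [-0.    -0.069 -0.001] t 21.4
.02,36 [0.5555 0.029  0.1574]
shift [-4.4 -0.2 59. ] turn [-0.    -0.104 -0.001] t 21.4
```

```bash
python3 - <<'E'
from h import *
s=robot.sense();T=R.from_euler('xyz',s["orientation"],degrees=True).as_matrix()
nose=s["tcp_pos"]+T[:,2]*.1064;print("nose",nose)
im,d,K,W=grab("scene");im=im.copy()
def pr(p):
    c=np.linalg.inv(W)@np.r_[p,1];return K[0,0]*c[0]/-c[2]+K[0,2],K[1,1]*-c[1]/-c[2]+K[1,2]
a=pr(nose);b=pr(PORT);e=pr(s["tcp_pos"]);print(a,b,e)
x,y=250,170;f=4
C=cv2.resize(im[y:y+150,x:x+190],None,fx=f,fy=f,interpolation=cv2.INTER_CUBIC)
for p,col in((a,(255,0,0)),(b,(0,255,0)),(e,(255,255,0))):cv2.drawMarker(C,(int((p[0]-x)*f),int((p[1]-y)*f)),col,cv2.MARKER_CROSS,20,1)
save(C,"s9")
E
```

```text
nose [0.57503197 0.025302   0.11421874]
(np.float64(358.1655529475564), np.float64(277.5375737914447)) (np.float64(372.3274739714393), np.float64(316.71712797949704)) (np.float64(345.3557470594906), np.float64(225.564034532887))
```

View pics/s9.png

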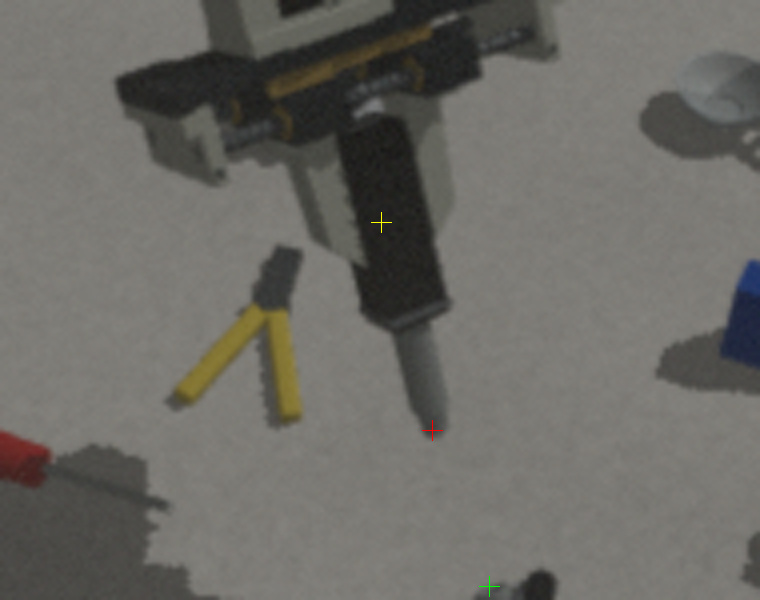

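The predicted nose (red) falls on the probe's tip, and the green mark is within a few mm of the port. I make the final approach slowly.

```bash

python3 -m crank '[{"tx":0,"ty":0,"tz":6,"rx":0,"ry":-0.02,"rz":0,"grip":20},{"tx":-1,"ty":0,"tz":14,"rx":0,"ry":-0.04,"rz":0,"grip":20},{"tx":-2,"ty":0,"tz":24,"rx":0,"ry":-0.06,"rz":0,"grip":20},{"tx":-3,"ty":0,"tz":34,"rx":0,"ry":-0.08,"rz":0,"grip":20},{"tx":-4,"ty":0,"tz":44,"rx":0,"ry":-0.1,"rz":0,"grip":20},{"tx":-4.4,"ty":0,"tz":51,"rx":0,"ry":-0.104,"rz":0,"grip":20},{"tx":-4.4,"ty":0,"tz":56,"rx":0,"ry":-0.104,"rz":0,"grip":20},{"tx":-4.4,"ty":0,"tz":56,"rx":0,"ry":-0.104,"rz":0,"grip":20},{"tx":-4.4,"ty":0,"tz":56,"rx":0,"ry":-0.104,"rz":0,"grip":20},{"tx":-4.4,"ty":0,"tz":56,"rx":0,"ry":-0.104,"rz":0,"grip":20},{"tx":-4.4,"ty":0,"tz":56,"rx":0,"ry":-0.104,"rz":0,"grip":20},{"tx":-4.4,"ty":0,"tz":56,"rx":0,"ry":-0.104,"rz":0,"grip":20}]'
python3 - <<'E'
from h import *
s=robot.sense();T=R.from_euler('xyz',s["orientation"],degrees=True).as_matrix()
nose=s["tcp_pos"]+T[:,2]*.1064;v=nose-PORT;a=AX/np.linalg.norm(AX);y=J(0,1,0)-J(0,0,0);x=np.cross(y,a)
print("nose in port",(v@x).round(4),(v@y).round(4),(v@a).round(4),"angle",np.arccos(-T[:,2]@a).round(3),s["qpos"].round(1),s["qd"].round(2))
o=[]
for n,(x0,y0,w,h,f) in dict(scene=(330,240,100,140,4),top=(290,110,80,112,5)).items():
    im,d,K,W=grab(n);C=cv2.resize(im[y0:y0+h,x0:x0+w],None,fx=f,fy=f,interpolation=cv2.INTER_CUBIC).copy()
    for p,col in((nose,(255,0,0)),(PORT,(0,255,0))):
        c=np.linalg.inv(W)@np.r_[p,1];u=K[0,0]*c[0]/-c[2]+K[0,2];w_=-K[1,1]*c[1]/-c[2]+K[1,2]
        cv2.drawMarker(C,(int((u-x0)*f),int((w_-y0)*f)),col,cv2.MARKER_CROSS,12,1)
    o.append(C)
save(np.hstack(o),"f1")
E
```

```text
t: 22.65
tcp_pos: [0.5541, 0.0282, 0.1597]
orientation: [180.0, 36.0, 168.5]
ft_force: [-0.1, 0.1, -3.3]
gripper_width: 0.346
nose in port 0.0007 -0.0012 0.0225 angle 0.158 [ 39.3  22.4 -61.2 134.1  93.8  34.1 -18.7] [-0.2   0.29  0.18  0.03  0.19  0.04 -0.15]
```

View pics/f1.png

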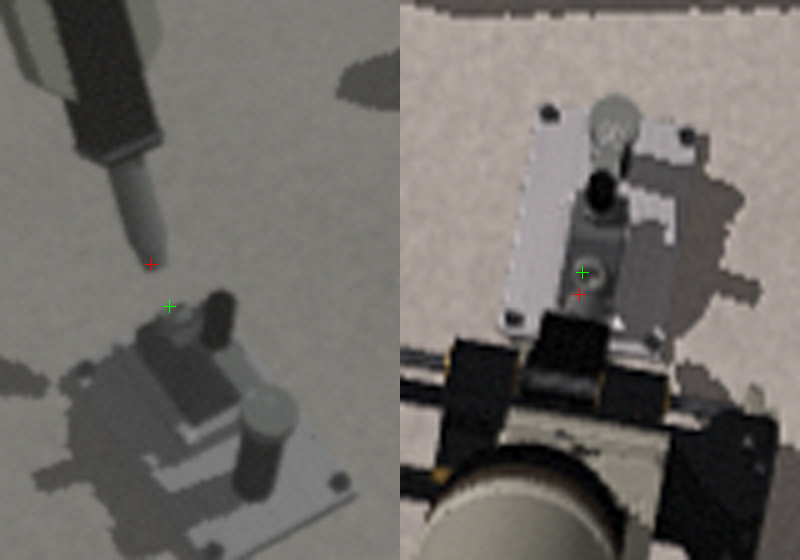

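Both views show the nose hanging about 2 cm in front of the port on its axis, with the lever shut over the block and the probe clear of everything. My marks differ from the picture by only 2–3 mm. I hand in.

```bash
python3 -m crank '[{"tx":0,"ty":0,"tz":0,"rx":0,"ry":0,"rz":0,"grip":20},{"tx":0,"ty":0,"tz":0,"rx":0,"ry":0,"rz":0,"grip":20},{"tx":0,"ty":0,"tz":0,"rx":0,"ry":0,"rz":0,"grip":20}]'; python3 -c "
from rig import robot
print(robot.hand_in())"
```

```text
t: 23.05
tcp_pos: [0.554, 0.0283, 0.1593]
orientation: [180.0, 35.9, 168.5]
ft_force: [0.1, -0.1, -2.1]
gripper_width: 0.35
the job is handed in; nothing more can be done
None
```

I seated the block in the smaller jig with its port facing the front and swung the lever shut by its knob. I then drew the probe from its holder, tipped it in the air and handed in at 23 s while holding it in front of the port. The hand-in gives no verdict.

**Last checks, from the arm's pose and the images:**
- **Block:** its top was at about jig z 66 mm, and it sat within about 1 mm of the pocket's centre.
- **Lever:** the knob was in line with the jig's axis, so the lever is shut.
- **Probe:** the nose was 22 mm in front of the port and about 1 mm off its axis. The probe was gripped, with joint speeds near zero and clear space around it in both views.

**What went differently:**
- **Tilt:** the full 45° tilt ran the arm into its joint limits, so the first approach stopped short without touching anything. I used 36° instead, which puts the probe's axis 0.16 rad off the port's (0.3 allowed).
- **Camera agreement:** my computed port position and the scene picture disagreed by about 2–3 mm, which is about the cameras' stated accuracy.
- **Bystanders:** I did not re-measure them at the end; no move passed near them at bench height.

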